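# Pin the crank shaft of the rotary grater

## Robot

A 6-joint arm with a two-finger parallel gripper is mounted at the origin on the work surface; the furniture and walls round the work are solid. World frame = base frame: x ahead of the robot, y to its left, z up, the work surface at z = 0. Lengths are in mm, angles in rad, forces in N, time in s.
With the tool pointing down it reaches from about 400 to 925 mm from the base axis. Payload 12.5 kg.
Tool frame: the origin (TCP) lies on the mounting face of the last link; the fingertips stand 190 mm ahead of it and the grasp point (between the pads) lies 171 mm ahead of it; x points along the fingers, y is the direction in which the jaws open and shut, and the axes are right-handed (so a half turn about x gives the same grasp; the last joint's range is limited). The gripper opens to 95 mm and grips with 3 to 60 N. Pads are 20 mm wide; open, the fingers measure 119 mm over their backs; the gripper's body (75 mm by 180 mm) begins 59 mm behind the grasp point.
Start: joints at [-1.365, 0.491, 1.559, -0, 1.092, -0.106], TCP at [191.752, -594.858, 404.761] pointing down, gripper open.
Joint ranges: [-3.1, 3.1], [-0.84, 2.19], [0.05, 2.79], [-1.13, 4.28], [0.06, 2.93], [-2.69, 2.69]. Speed limits (rad/s): [2.22, 2.22, 2.79, 3.14, 3.14, 3.14].

## Interface

Orientations are given as [roll, pitch, yaw] about the fixed x, y, z axes, in that order (R = Rz(yaw) Ry(pitch) Rx(roll)).
In Python, from cell import env, eyes gives the robot as it stands. The module is installed in compiled form; this text tells all that it offers.
- The arm moves only by the tool jog_arm, never from a script. Its argument "deltas" is one flat list of numbers, 7 for each row, row after row: the shift along the tool's x, y, z in mm, then the turn, a rotation vector about the tool's x, y, z in rad, then the opening, from 0 (shut) to 1 (fully open). A call has 1 to 10 rows; each row shifts and turns the pose as measured when the row begins, along the tool's axes as they then stand; what a row does not reach is not made up. A row lasts 1/8 s, in which the tool goes at most 62.5 mm and 10.7 degrees, less where a joint would pass 70% of its speed; a pose out of reach is approached as far as the arm can. A call is refused whole if a number of a shift passes 62.5 or a number of a turn 0.188, either way. A call with a gripper value outside its range is refused whole. The fingers move at their own pace and stop on an object; the grip force is fixed at half the most. Time passes only in rows, so rows that do not move let the fingers close. It gives the time, the measured TCP pose, the force and the opening at its end, in the units of the state.
- env.state(): the state, without advancing time (a new reading comes with each control period).
- eyes.read_camera(name): name is "scene" or "top" or "wrist"; returns a dict with "image" (420x560x3 uint8, red, green, blue), "fovy" (degrees; the focal length in pixels is half the picture's height over the tangent of half this angle, whatever the lens; pixels are square), "cx", "cy" (the principal point, pixels), "world_from_camera" (4x4, takes a point from camera to world coordinates). Camera axes: x right, y up, looking along -z (the intrinsics and any distortion apply to the point x, -y, -z); pixel columns grow to the right and rows downward; lengths in mm; the calibration is good to about 2 mm. A picture is of the moment at which its call begins. There is no depth.
- env.job_done(): hands the job in, once; it reports no verdict.
The state is a dict: "t": time; "joints": joint angles; "qvel": joint speeds; "tau": joint torques, N m; "eef_pos": TCP position; "tcp_rot": TCP orientation; "ft_force": force on the tool from outside, world axes, zero at the start; "moment": the same for the moment, N m; "opening": opening from 0.0 (shut) to 1.0 (fully open).
Only numpy, scipy, OpenCV 4.12 (cv2) and the standard library are available. Lean on these libraries where they do the work, as an engineer would, in place of code of your own. Each camera call takes 0.05 s, during which the arm holds its last target.

## Task

Lock the hand-cranked grater so that it can be put away: take the steel pin from its wooden stand, drop it point down into the hole on top of the grater's bearing block, and turn the crank slowly and gently from the right over to the left until you feel the pin fall into the hidden cross-hole of the shaft and stop the crank. Then press the pin down through the shaft until its collar sits on the block, and let go. Stop turning as soon as the crank resists, never force the crank or the pin, and leave the other things on the worktop where they are.

Things in the scene. Friction and masses are not known exactly. Their poses are not given: they have to be found in the camera images.
- grater: Fixed hand-cranked grater: foot 150 x 120 x 10 mm; at its front an aluminium bearing block 36 (x) x 76 (y) mm, flat top 120 mm above the worktop; behind it a white drum housing and chute, 128 mm high, 36 to 88 mm behind the bore. Origin on the worktop straight below the bore; x from crank to housing (away from the robot), y to the left, z up. Yaw varies by 0.2 rad.
- bore_mouth (a point): Centre of the mouth of the upright bore, in the block's flat top (z = 120 mm). Bore 11 mm wide, 20 mm deep, 4 mm chamfer at the mouth; the top of the shaft lies 23 mm below the mouth. The pin stands loose in it on the shaft, its collar 59 mm above the block. A 13 mm hole in line below the shaft takes the pin's point.
- shaft_mid (a point): Point on the shaft's axis under the bore, 72 mm above the worktop (fixed axes like the grater's). Shaft 50 mm thick, along x. Its 11 mm cross-hole, out of sight, starts 0.3 to 1.2 rad to the right of the bore and comes up as the crank goes from right to left, with the handle anywhere from 0.3 rad right to 0.9 rad left of straight up: different each time, to be felt.
- crank_centre (a point): Centre of the handle's swing: on the shaft's axis, 75 mm in front of the bore (grater x = -75 mm), 72 mm up. The free crank drags 1 to 2 N at the handle and stays where it is left. Once the pin has fallen in, the shaft is locked: after some mm of slack the resistance rises, 1 to 2 N per mm, either way. Stop there: over 10 N on the handle strains the pin.
- handle_mid (a point): Middle of the crank's dark wooden handle, a level round bar 19 mm thick, 64 mm long, along the grater's x, free on both sides and below. It swings at 55 mm radius round crank_centre; at the start between 1.5 rad right and 0.6 rad left of straight up. The handle spins on the crank, so it can be gripped from above across its length and swung.
- lock_pin: Loose steel pin, 112 mm long, 80 g: shank 9.8 mm thick with a 5 mm tapered point, collar 22 mm wide from 82 to 86 mm above the point, then a round knob 18 mm wide. Origin at the point, z up to the knob. Origin height above the worktop: in the stand 8 mm, on the shaft 97 mm, fallen into the cross-hole about 70 mm, fully home (collar on the block) 38 mm.
- knob_top (a point): Top of the pin's knob, 112 mm above its point (120 mm above the worktop in the stand, 150 mm when fully home). Half way through the shaft two sprung balls hold the fallen pin up; about 8 to 15 N on the knob pushes it past them and on until the collar meets the block.
- pin_stand: Fixed wooden stand, foot 70 x 70 x 8 mm and block 60 x 60 mm up to 48 mm above the worktop, with a 12 mm upright hole, 40 mm deep, that holds the pin loosely. Origin on the worktop under the middle of the hole.
- lemon_0: Bystander: lemon, about 71 x 53 x 51 mm, lying to the left of the crank; origin at its underside.
- mug: Bystander: striped mug with a handle, 87 x 124 x 103 mm, at the back left; origin at its underside.
- salt_mill: Bystander: slim silver-grey turned mill, 29 mm wide, 97 mm high, at the front right; origin at its underside.
- pepper_mill: Bystander: slim tan turned mill, 29 mm wide, 97 mm high, at the back between stand and grater; origin at its underside.
- teaspoon: Bystander: teaspoon 130 mm long lying in front between stand and grater; origin at its underside.

How it is judged:
By the outcome, as a careful person would: the job done as asked, in the order asked, and still so for the second after the job is handed in, with the robot touching nothing.
It also fails if it takes over 72 s, if anything falls off the work surface, if the arm or the gripper's body presses on something with over 40 N, if the wrist force passes 120 N, or if a joint passes its speed limit or range.

## Working session

There is one attempt and no reset: what is moved stays moved. The work goes in short steps, Python scripts to look and compute and a tool call to move; the robot and the scene stay as the last step left them, time stands still between calls to the robot, and variables do not carry over. Pictures are saved under pics/ and viewed, and the job is handed in when it is done.

Besides the shell and the picture viewer there is one more tool, called after ">>>" as name(argument=value, ...) on one line, values as JSON. jog_arm: Moves the arm, as the interface text tells. Its arguments: {"type":"object","properties":{"deltas":{"type":"array","items":{"type":"number"}}},"required":["deltas"]}

```bash
ls; mkdir -p pics; python3 - <<'E'
from cell import env, eyes
import cv2, numpy as np
print(env.state())
for n in ["scene","top","wrist"]:
    c=eyes.read_camera(n)
    cv2.imwrite(f"pics/a_{n}.png",c["image"][:,:,::-1])
    print(n,{k:(np.round(v,3).tolist() if k!="image" else v.shape) for k,v in c.items()})
E
```

```text
pics
{'t': 0.0, 'joints': array([-1.36461056e+00,  4.91556848e-01,  1.55946627e+00,  2.21793651e-06,
        1.09168652e+00, -1.05595280e-01]), 'qvel': array([-9.30266164e-04,  3.49096992e-04,  8.26734131e-05,  4.37147493e-04,
        1.86215874e-04, -1.26567736e-03]), 'tau': array([ 1.06163625e-03, -6.12646222e+01, -2.58178926e+01,  6.92666858e-02,
        4.81962925e-02, -1.05503564e-04]), 'eef_pos': array([ 191.73828017, -594.82298702,  404.15751984]), 'tcp_rot': array([-1.67815265,  1.56967934,  1.77522003]), 'ft_force': array([ 0.02473   ,  0.25528493, -0.01944567]), 'moment': array([ 0.02484476, -0.0378949 , -0.00536717]), 'opening': 1.0027575076020327}
scene {'image': (420, 560, 3), 'fovy': 57.285, 'cx': 286.161, 'cy': 211.234, 'world_from_camera': [[0.611, 0.418, -0.672, -110.722], [-0.792, 0.336, -0.51, -439.201], [0.012, 0.844, 0.536, 548.926], [0.0, 0.0, 0.0, 1.0]]}
top {'image': (420, 560, 3), 'fovy': 57.768, 'cx': 273.87, 'cy': 205.942, 'world_from_camera': [[0.012, 0.981, -0.196, 325.118], [-0.999, 0.005, -0.034, -24.881], [-0.032, 0.196, 0.98, 932.166], [0.0, 0.0, 0.0, 1.0]]}
wrist {'image': (420, 560, 3), 'fovy': 64.156, 'cx': 279.312, 'cy': 212.944, 'world_from_camera': [[0.306, 0.914, 0.264, 267.138], [-0.952, 0.295, 0.084, -569.762], [-0.001, -0.277, 0.961, 385.757], [0.0, 0.0, 0.0, 1.0]]}
```

View pics/a_scene.png

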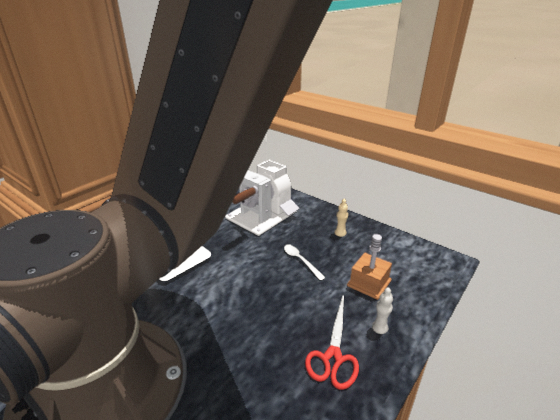

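View pics/a_top.png

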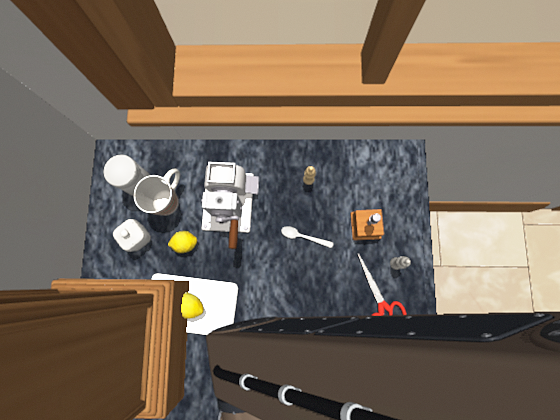

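View pics/a_wrist.png

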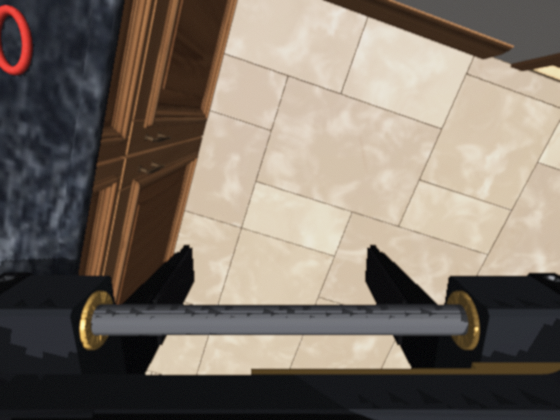

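```bash
cat > h.py <<'E'
from cell import env, eyes
import cv2, numpy as np
from scipy.spatial.transform import Rotation as Rn
np.set_printoptions(precision=3,suppress=True)
def cam(n): return eyes.read_camera(n)
def f(c): return c["image"].shape[0]/2/np.tan(np.radians(c["fovy"])/2)
def ray(c,u,v):
    W=np.array(c["world_from_camera"]); k=f(c)
    d=W[:3,:3]@np.array([(u-c["cx"])/k,-(v-c["cy"])/k,-1]); return W[:3,3],d
def onz(c,u,v,z):
    o,d=ray(c,u,v); return o+d*(z-o[2])/d[2]
def proj(c,p):
    W=np.array(c["world_from_camera"]); q=W[:3,:3].T@(np.array(p)-W[:3,3]); k=f(c)
    return np.array([c["cx"]+k*q[0]/-q[2], c["cy"]-k*q[1]/-q[2]])
def tri(rays):
    A=0;b=0
    for o,d in rays:
        d=d/np.linalg.norm(d);P=np.eye(3)-np.outer(d,d);A=A+P;b=b+P@o
    p=np.linalg.solve(A,b)
    return p,[np.linalg.norm(np.cross(p-o,d/np.linalg.norm(d))) for o,d in rays]
def R(s=None):
    s=s or env.state(); return Rn.from_euler("xyz",s["tcp_rot"]).as_matrix()
def st():
    s=env.state(); r=R(s); print("t %.2f"%s["t"],"tcp",s["eef_pos"],"grasp",s["eef_pos"]+r[:,0]*171,"op %.3f"%s["opening"],"F",s["ft_force"],"M",s["moment"]);print(r);print("q",s["joints"]);return s
def crop(c,name,x0,y0,x1,y1,k):
    im=c["image"][y0:y1,x0:x1,::-1]; im=cv2.resize(im,None,fx=k,fy=k,interpolation=cv2.INTER_CUBIC)
    cv2.imwrite("pics/"+name,im)
E
python3 - <<'E'
from h import *
import pickle
st()
t=cam("top"); s=cam("scene"); pickle.dump((t,s),open("c0.pkl","wb"))
crop(t,"b_top1.png",190,150,270,260,5)
crop(t,"b_top2.png",340,190,430,280,6)
crop(s,"b_sc1.png",210,150,310,240,7)
crop(s,"b_sc2.png",330,220,410,340,5)
E
```

```text
t 0.15 tcp [ 191.75  -594.833  404.322] grasp [ 191.724 -594.697  233.322] op 0.998 F [-0.394 -0.004  0.001] M [-0.05   0.017 -0.046]
[[-0.     0.307 -0.952]
 [ 0.001 -0.952 -0.307]
 [-1.    -0.001 -0.   ]]
q [-1.365  0.491  1.559  0.     1.092 -0.106]
```

View pics/b_top1.png

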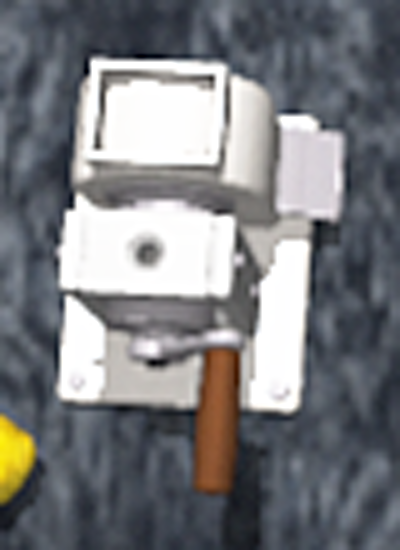

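View pics/b_top2.png

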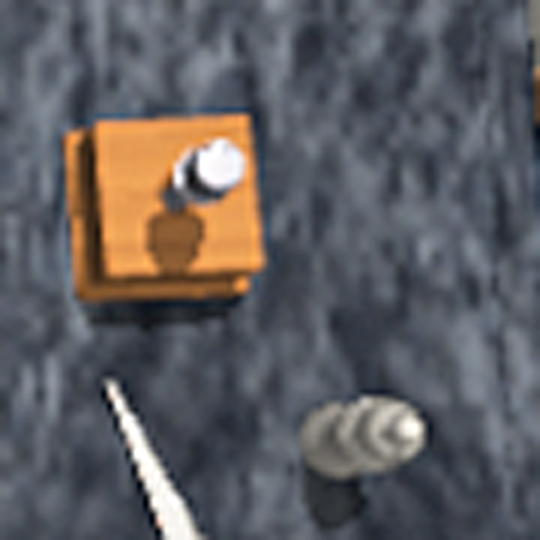

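View pics/b_sc1.png

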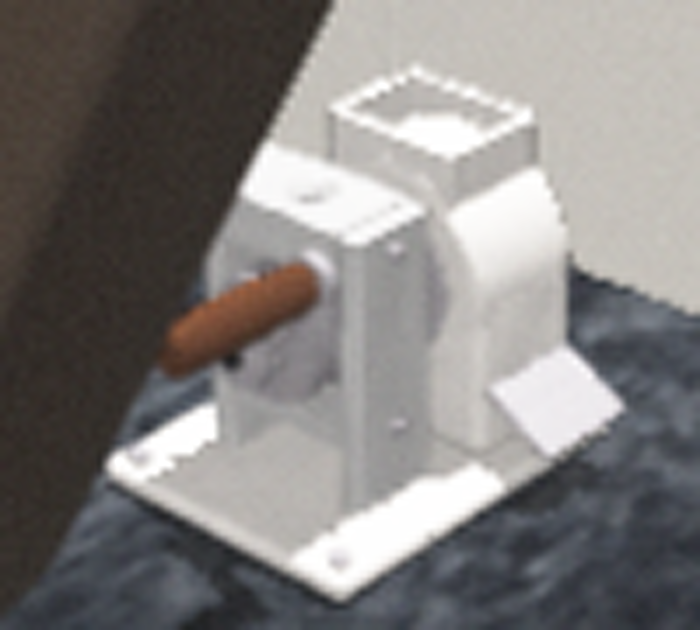

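View pics/b_sc2.png

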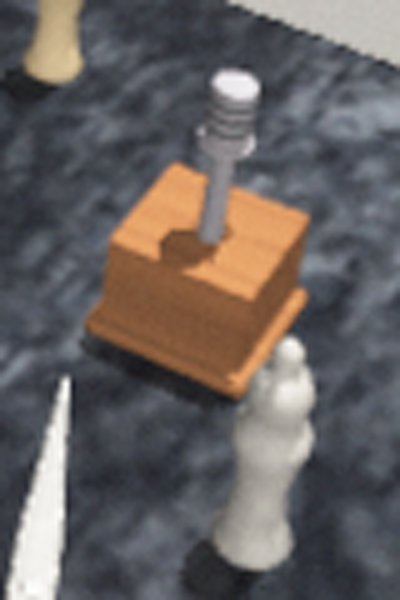

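```bash
python3 - <<'E'
from h import *
import pickle
t,s=pickle.load(open("c0.pkl","rb"))
def px(x,y,k,x0,y0): return ((x+.5)/k-.5+x0,(y+.5)/k-.5+y0)
# bore: dark ring in top; knob
bt=px(148,251,5,190,150); bs=px(315,191,7,210,150)
kt=px(220,164,6,340,190); ks=px(236,82,5,330,220)
print("bore tri",tri([ray(t,*bt),ray(s,*bs)]),"top@120",onz(t,*bt,120),"sc@120",onz(s,*bs,120))
print("knob tri",tri([ray(t,*kt),ray(s,*ks)]),"top@120",onz(t,*kt,120),"sc@120",onz(s,*ks,120))
# collar / stand block centre at z 48 from top
cs=[px(*p,6,340,190) for p in [(97,120),(248,115),(264,268),(107,276)]]
P=np.array([onz(t,*c,48) for c in cs]);print(P,P.mean(0))
# block top corners top view
cb=[px(*p,5,190,150) for p in [(65,210),(237,210),(232,294),(62,291)]]
P=np.array([onz(t,*c,120) for c in cb]);print(P,P.mean(0), np.linalg.norm(P[0]-P[1]),np.linalg.norm(P[1]-P[2]))
# foot front corners z 10
for p in [(60,400),(298,412),(313,240)]: print("foot",onz(t,*px(*p,5,190,150),10))
# handle ends, top view and scene
h1t=px(222,348,5,190,150);h2t=px(211,490,5,190,150)
h1s=px(305,280,7,210,150);h2s=px(178,355,7,210,150)
print("handle at z100,127",[onz(t,*p,z) for p in(h1t,h2t) for z in (100,127)])
print("hand sc",[onz(s,*p,z) for p in(h1s,h2s) for z in (100,120)])
E
```

```text
bore tri (array([500.791, 122.68 , 120.45 ]), [np.float64(0.5377473599469718), np.float64(0.5377473599469624)]) top@120 [500.52  123.155 120.   ] sc@120 [501.811 122.887 120.   ]
knob tri (array([ 465.237, -218.023,  119.514]), [np.float64(0.9001346296896033), np.float64(0.900134629689641)]) top@120 [ 464.644 -217.121  120.   ] sc@120 [ 465.39  -218.871  120.   ]
[[ 494.175 -187.106   48.   ]
 [ 496.508 -245.803   48.   ]
 [ 436.445 -249.349   48.   ]
 [ 432.86  -189.102   48.   ]] [ 464.997 -217.84    48.   ]
[[518.849 160.729 120.   ]
 [519.175  84.524 120.   ]
 [481.516  85.546 120.   ]
 [482.423 160.269 120.   ]] [500.491 122.767 120.   ] 76.20563273171548 37.672637146553555
foot [449.18  183.649  10.   ]
foot [444.162  66.276  10.   ]
foot [530.287  60.918  10.   ]
handle at z100,127 [array([460.897,  91.957, 100.   ]), array([456.492,  88.166, 127.   ]), array([397.874,  94.743, 100.   ]), array([395.513,  90.862, 127.   ])]
hand sc [array([479.031, 108.038, 100.   ]), array([452.757,  83.658, 120.   ]), array([416.015, 106.827, 100.   ]), array([392.549,  82.501, 120.   ])]
```

>>> jog_arm(deltas=[0,0,0,-0.186,0,0,0.4,0,0,0,-0.186,0,0,0.4,0,0,0,-0.186,0,0,0.4,0,0,0,-0.186,0,0,0.4,0,0,0,-0.186,0,0,0.4,0,0,0,-0.186,0,0,0.4,0,0,0,-0.186,0,0,0.4,0,0,0,-0.186,0,0,0.4,0,0,0,-0.186,0,0,0.4,0,0,0,-0.186,0,0,0.4])

```text
t: 1.5
eef_pos: [191.7, -594.7, 403.2]
tcp_rot: [2.716, 1.568, 1.766]
ft_force: [0.9, 1.2, -0.1]
opening: 0.401
```

>>> jog_arm(deltas=[0,0,0,-0.186,0,0,0.4,0,0,0,-0.186,0,0,0.4,0,0,0,-0.186,0,0,0.4,0,0,0,-0.186,0,0,0.4,0,0,0,-0.186,0,0,0.4])

```text
t: 2.12
eef_pos: [247.2, -574.0, 396.9]
tcp_rot: [-2.709, 1.492, -2.813]
ft_force: [0.5, -0.9, -0.2]
opening: 0.398
```

```bash
python3 - <<'E'
from h import *
s=st()
print(R(s).T@(np.array([465,-218,350])-s["eef_pos"]))
E
```

```text
t 2.12 tcp [ 247.231 -574.021  396.89 ] grasp [ 234.438 -578.389  226.425] op 0.398 F [ 0.498 -0.918 -0.191] M [ 0.119 -0.211  0.049]
[[-0.075  0.103  0.992]
 [-0.026  0.994 -0.105]
 [-0.997 -0.033 -0.072]]
q [-1.259  0.499  1.567 -0.09   1.075 -2.683]
[ 21.356 377.841 182.08 ]
```

>>> jog_arm(deltas=[2,47,22,0,0,0,0.4,2,47,22,0,0,0,0.4,2,47,22,0,0,0,0.4,2,47,22,0,0,0,0.4,2,47,22,0,0,0,0.4,2,47,22,0,0,0,0.4,2,47,22,0,0,0,0.4])

```text
t: 3.0
eef_pos: [437.7, -254.4, 359.0]
tcp_rot: [-2.696, 1.492, -2.8]
ft_force: [0.8, -0.2, -0.8]
opening: 0.4
```

```bash
cat >> h.py <<'E'
def target(psi):
    x=np.array([0,0,-1.]); z=np.array([np.cos(psi),np.sin(psi),0]); return np.stack([x,np.cross(z,x),z],1)
def need(p,psi,grasp=True):
    s=env.state(); r=R(s); T=target(psi); p=np.array(p,float)
    if grasp: p=p-171*T[:,0]
    print("shift tool",r.T@(p-s["eef_pos"]),"turn",Rn.from_matrix(r.T@T).as_rotvec())
E
python3 - <<'E'
from h import *
s=st()
need([465,-218,179],-0.035)
E
```

```text
t 3.00 tcp [ 437.68  -254.388  358.998] grasp [ 424.917 -258.923  188.535] op 0.400 F [ 0.751 -0.153 -0.802] M [ 0.083 -0.139 -0.05 ]
[[-0.075  0.102  0.992]
 [-0.027  0.994 -0.105]
 [-0.997 -0.034 -0.071]]
q [-0.646  0.387  1.89  -0.084  0.91  -2.06 ]
shift tool [ 5.966 39.281 23.935] turn [-0.069 -0.073  0.032]
```

>>> jog_arm(deltas=[6,39,24,-0.069,-0.073,0.032,0.4,0,0,0,0,0,0,0.4,0,0,0,0,0,0,0.4])

```text
t: 3.38
eef_pos: [466.8, -214.4, 349.6]
tcp_rot: [0.681, 1.569, 0.652]
ft_force: [-1.4, 0.1, 0.6]
opening: 0.396
```

```bash
python3 - <<'E'
from h import *
s=st()
need([465,-218,179],-0.035)
c=cam("wrist"); cv2.imwrite("pics/c_wrist.png",c["image"][:,:,::-1])
print(proj(c,[465,-218,120]))
E
```

```text
t 3.38 tcp [ 466.829 -214.441  349.625] grasp [ 467.112 -214.225  178.626] op 0.396 F [-1.364  0.097  0.55 ] M [ 0.037 -0.145  0.002]
[[ 0.002  0.029  1.   ]
 [ 0.001  1.    -0.029]
 [-1.     0.001  0.002]]
q [-0.56   0.404  1.893  0.003  0.845 -2.103]
shift tool [-0.382 -3.609 -1.725] turn [ 0.006  0.002 -0.001]
[271.954 233.976]
```

View pics/c_wrist.png

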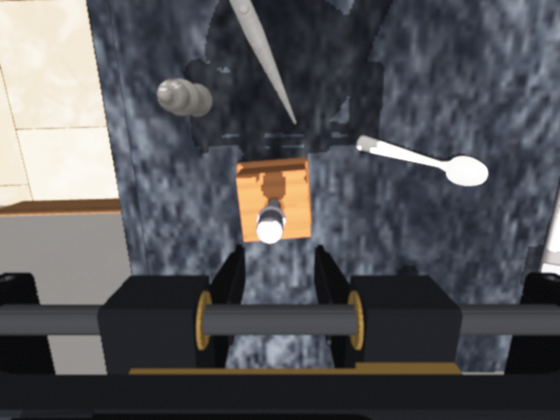

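```bash
python3 - <<'E'
from h import *
c=cam("wrist"); crop(c,"d_w.png",220,180,330,270,7)
g=c["image"].min(2); m=(g>225).astype(np.uint8)
m[:180]=0;m[270:]=0;m[:,:230]=0;m[:,315:]=0
n,l,stt,cen=cv2.connectedComponentsWithStats(m);print(stt,cen)
i=1+np.argmax(stt[1:,4]);print(onz(c,*cen[i],120)); print(proj(c,[465,-218,120]))
E
```

```text
[[     0      0    560    420 234751]
 [   257    217      2      3      3]
 [   284    219      2      5      9]
 [   257    222     25     21    437]] [[279.519 209.458]
 [257.667 218.   ]
 [284.444 220.778]
 [269.348 231.558]]
[ 463.143 -219.844  120.   ]
[272.209 234.098]
```

View pics/d_w.png

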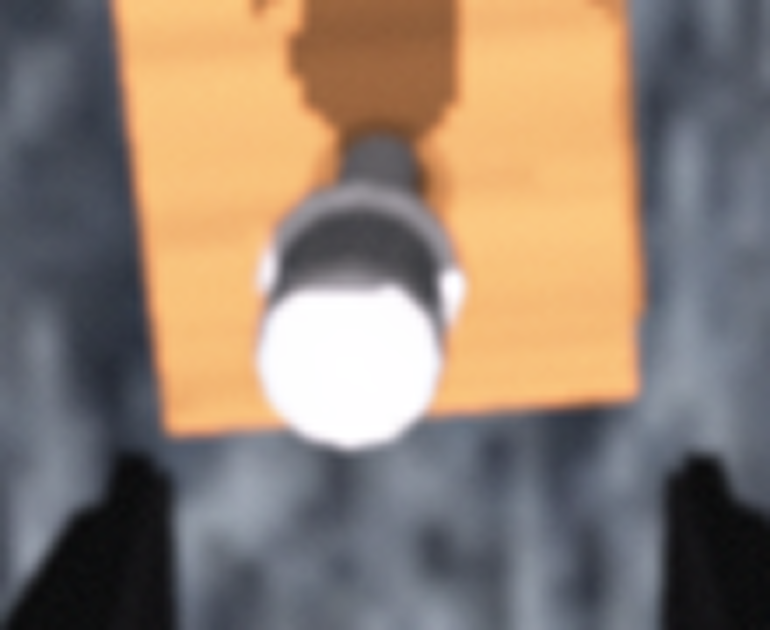

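>>> jog_arm(deltas=[0,-4,-2.8,0,0,0,0.4,0,0,0,0,0,0,0.4,20,0,0,0,0,0,0.4,20,0,0,0,0,0,0.4,0,0,0,0,0,0,0.4])

```text
t: 4.1
eef_pos: [462.2, -221.9, 309.7]
tcp_rot: [-0.024, 1.568, -0.059]
ft_force: [0.1, 0.4, 0.3]
opening: 0.402
```

```bash
python3 - <<'E'
from h import *
s=st()
need([464.3,-218.8,114.5],-0.035)
c=cam("wrist"); crop(c,"e_w.png",200,180,360,330,5)
print(proj(c,[464.3,-218.8,120]), proj(c,s["eef_pos"]+R(s)[:,0]*190))
E
```

```text
t 4.10 tcp [ 462.19  -221.931  309.678] grasp [ 462.673 -221.959  138.679] op 0.402 F [0.114 0.443 0.329] M [ 0.094 -0.131 -0.008]
[[ 0.003  0.035  0.999]
 [-0.     0.999 -0.035]
 [-1.    -0.     0.003]]
q [-0.577  0.46   1.935  0.002  0.744 -2.114]
shift tool [24.183  3.205  1.929] turn [-0.     0.003  0.   ]
[283.299 264.421] [277.525 261.775]
```

View pics/e_w.png

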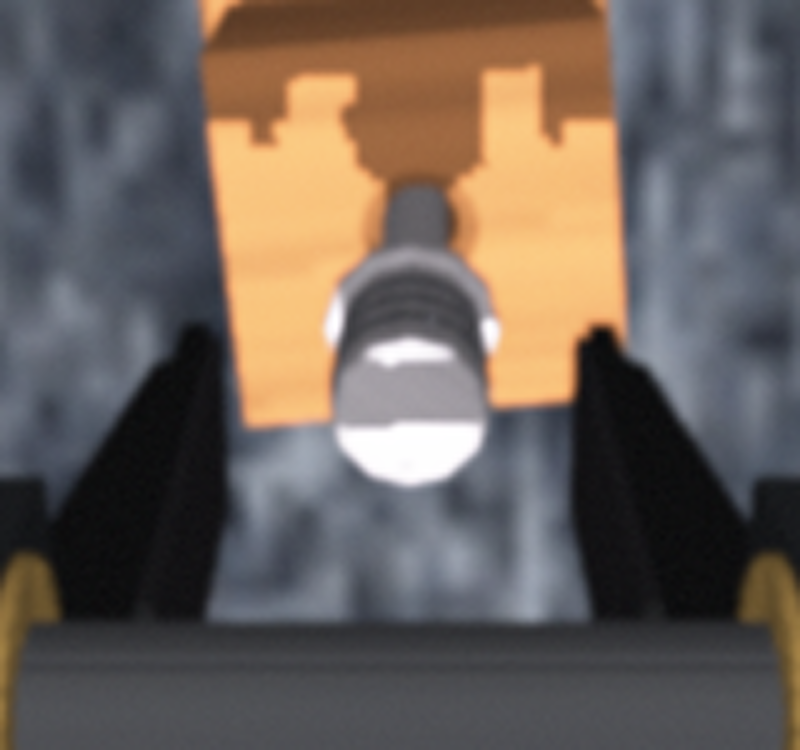

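>>> jog_arm(deltas=[12,1.6,0.4,0,0,0,0.4,12,0,0,0,0,0,0.4,0,0,0,0,0,0,0.4])

```text
t: 4.53
eef_pos: [463.0, -220.6, 286.1]
tcp_rot: [-0.307, 1.565, -0.342]
ft_force: [-0.1, -0.9, -0.2]
opening: 0.4
```

```bash
python3 - <<'E'
from h import *
s=st()
need([463,-220.3,114.5],-0.035)
c=cam("wrist"); crop(c,"f_w.png",200,200,360,340,5)
E
```

```text
t 4.53 tcp [ 463.03  -220.575  286.061] grasp [ 463.957 -220.905  115.064] op 0.400 F [-0.139 -0.864 -0.176] M [ 0.063 -0.188  0.008]
[[ 0.005  0.036  0.999]
 [-0.002  0.999 -0.036]
 [-1.    -0.002  0.005]]
q [-0.574  0.497  1.955  0.002  0.684 -2.11 ]
shift tool [ 0.56   0.275 -0.043] turn [-0.001  0.005  0.002]
```

View pics/f_w.png

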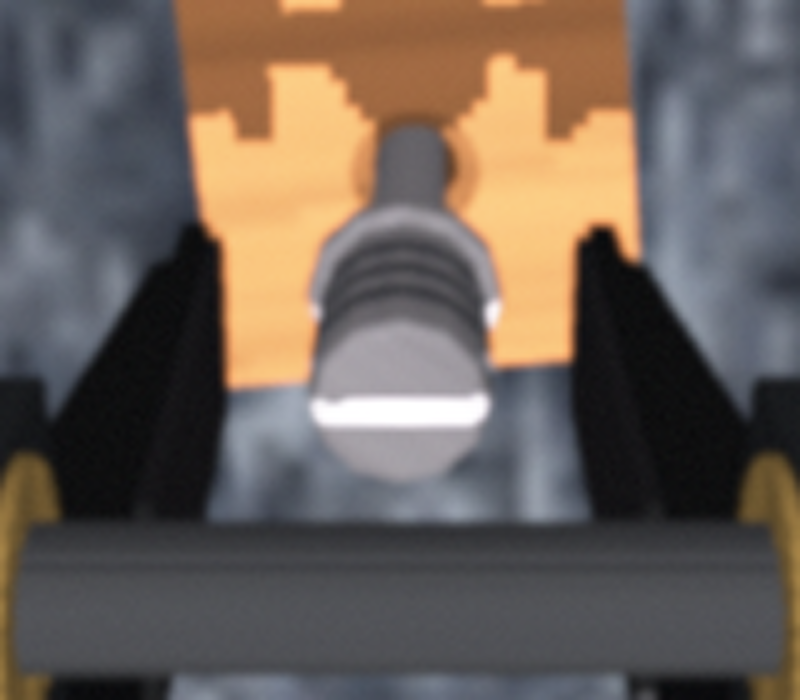

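>>> jog_arm(deltas=[0,0,0,0,0,0,0,0,0,0,0,0,0,0,0,0,0,0,0,0,0,0,0,0,0,0,0,0])

```text
t: 5.08
eef_pos: [463.2, -220.4, 287.1]
tcp_rot: [-0.293, 1.564, -0.329]
ft_force: [0.8, 0.8, -1.2]
opening: 0.182
```

```bash
python3 - <<'E'
from h import *
s=st()
E
```

```text
t 5.08 tcp [ 463.244 -220.438  287.12 ] grasp [ 464.415 -220.838  116.125] op 0.182 F [ 0.782  0.833 -1.204] M [ 0.356 -0.394 -0.026]
[[ 0.007  0.036  0.999]
 [-0.002  0.999 -0.036]
 [-1.    -0.002  0.007]]
q [-0.573  0.496  1.954  0.003  0.685 -2.11 ]
```

>>> jog_arm(deltas=[-20,0,0,0,0,0,0,-45,0,0,0,0,0,0,-50,0,0,0,0,0,0,-25,0,0,0,0,0,0,0,0,0,0,0,0,0])

```text
t: 5.7
eef_pos: [462.2, -220.2, 430.8]
tcp_rot: [-0.354, 1.565, -0.389]
ft_force: [0.0, -1.1, -0.8]
opening: 0.185
```

```bash
python3 - <<'E'
from h import *
s=st()
need([501,122.5,s["eef_pos"][2]-171],-0.035)
c=cam("wrist"); cv2.imwrite("pics/g_wrist.png",c["image"][:,:,::-1])
c=cam("scene"); cv2.imwrite("pics/g_sc.png",c["image"][:,:,::-1])
E
```

```text
t 5.70 tcp [ 462.154 -220.235  430.792] grasp [ 463.127 -220.634  259.795] op 0.185 F [ 0.047 -1.079 -0.828] M [ 0.123 -0.152 -0.005]
[[ 0.006  0.036  0.999]
 [-0.002  0.999 -0.036]
 [-1.    -0.002  0.006]]
q [-0.574  0.301  1.798  0.001  1.036 -2.11 ]
shift tool [ -0.579 343.898  26.645] turn [-0.001  0.006  0.002]
```

View pics/g_wrist.png

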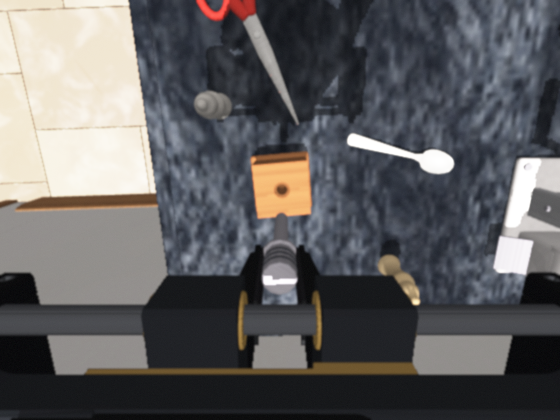

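View pics/g_sc.png

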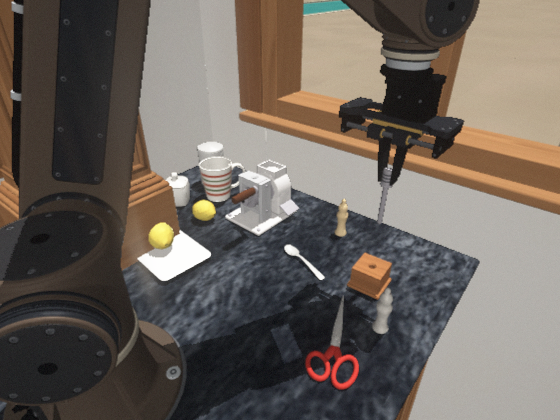

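>>> jog_arm(deltas=[0,46,3.7,0,0.001,0,0,0,46,3.7,0,0.001,0,0,0,46,3.7,0,0.001,0,0,0,46,3.7,0,0.001,0,0,0,46,3.7,0,0.001,0,0,0,46,3.7,0,0.001,0,0,0,30,3.7,0,0,0,0,0,0,0,0,0,0,0,0,0,0,0,0,0,0])

```text
t: 6.92
eef_pos: [500.0, 92.9, 414.0]
tcp_rot: [3.082, 1.545, 3.045]
ft_force: [-0.1, -1.2, -1.0]
opening: 0.181
```

```bash
python3 - <<'E'
from h import *
s=st()
need([501,122.5,s["eef_pos"][2]-171],-0.035)
c=cam("wrist"); cv2.imwrite("pics/h_wrist.png",c["image"][:,:,::-1]); crop(c,"h_wc.png",200,140,360,300,4)
c=cam("scene"); crop(c,"h_sc.png",200,80,320,240,4)
c=cam("top"); crop(c,"h_top.png",180,120,280,260,4)
E
```

```text
t 6.92 tcp [499.96   92.895 413.964] grasp [495.518  93.326 243.022] op 0.181 F [-0.104 -1.227 -0.977] M [ 0.049 -0.189  0.002]
[[-0.026  0.038  0.999]
 [ 0.003  0.999 -0.037]
 [-1.     0.002 -0.026]]
q [ 0.053  0.318  1.823  0.005  1.026 -1.483]
shift tool [ 0.048 29.623 -0.07 ] turn [-0.002 -0.026 -0.002]
```

View pics/h_wrist.png

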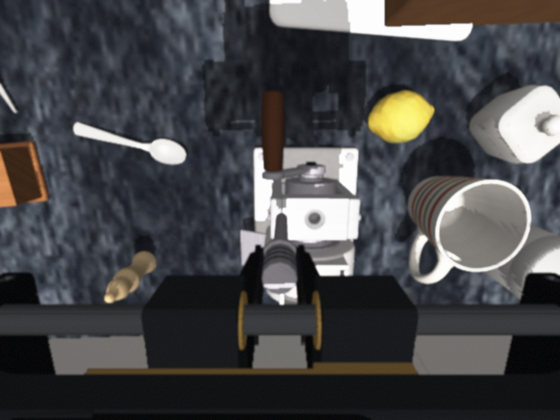

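View pics/h_sc.png

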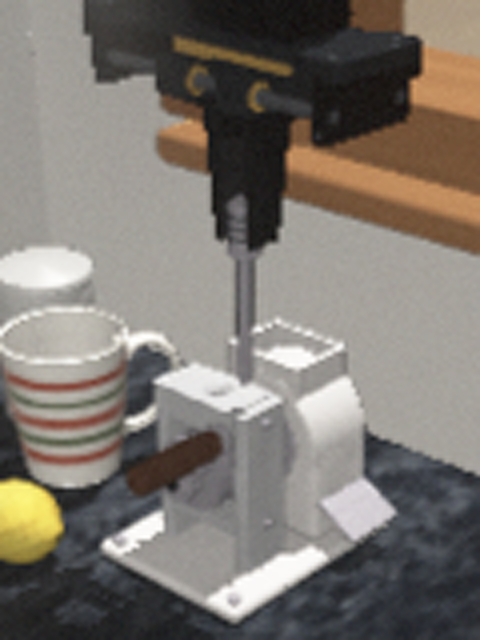

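View pics/h_top.png

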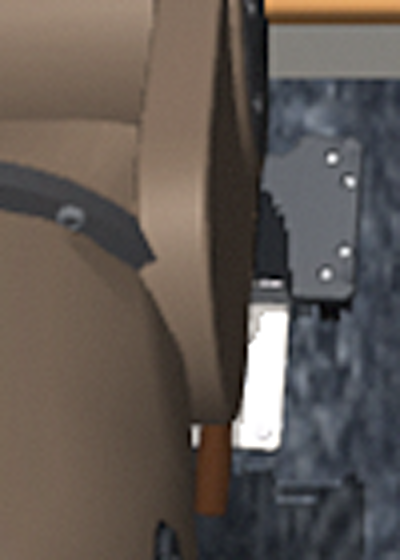

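>>> jog_arm(deltas=[-3,28,0,0,-0.026,0,0,0,0,0,0,0,0,0,0,0,0,0,0,0,0])

```text
t: 7.45
eef_pos: [501.4, 118.4, 417.7]
tcp_rot: [0.746, 1.569, 0.704]
ft_force: [-0.1, 0.6, -0.7]
opening: 0.182
```

```bash
python3 - <<'E'
from h import *
s=st()
need([501,122.5,s["eef_pos"][2]-171],-0.035)
c=cam("wrist"); crop(c,"i_wc.png",220,170,340,280,6)
print("bore",proj(c,[501,122.7,120]), "tip",proj(c,s["eef_pos"]+R(s)[:,0]*(279.1)))
c=cam("scene"); crop(c,"i_sc.png",220,130,300,210,8)
print("bore",proj(c,[501,122.7,120]), "tip",proj(c,s["eef_pos"]+R(s)[:,0]*(279.1)))
E
```

```text
t 7.45 tcp [501.378 118.364 417.675] grasp [501.645 118.59  246.675] op 0.182 F [-0.109  0.559 -0.658] M [ 0.062 -0.174  0.051]
[[ 0.002  0.042  0.999]
 [ 0.001  0.999 -0.042]
 [-1.     0.001  0.001]]
q [ 0.103  0.321  1.808  0.001  1.011 -1.426]
shift tool [ 0.005  4.116 -0.553] turn [-0.007  0.002 -0.001]
bore [282.575 208.372] tip [277.997 215.678]
bore [254.406 177.   ] tip [255.633 170.413]
```

View pics/i_wc.png

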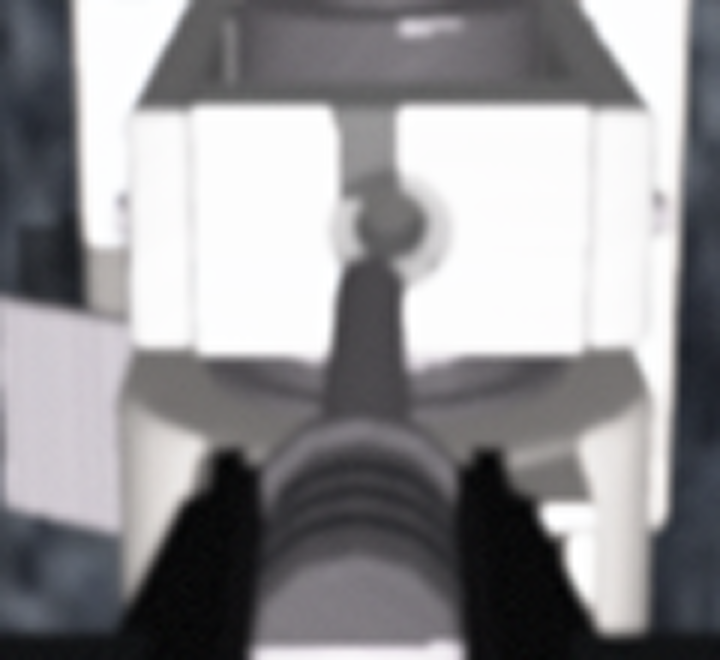

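View pics/i_sc.png

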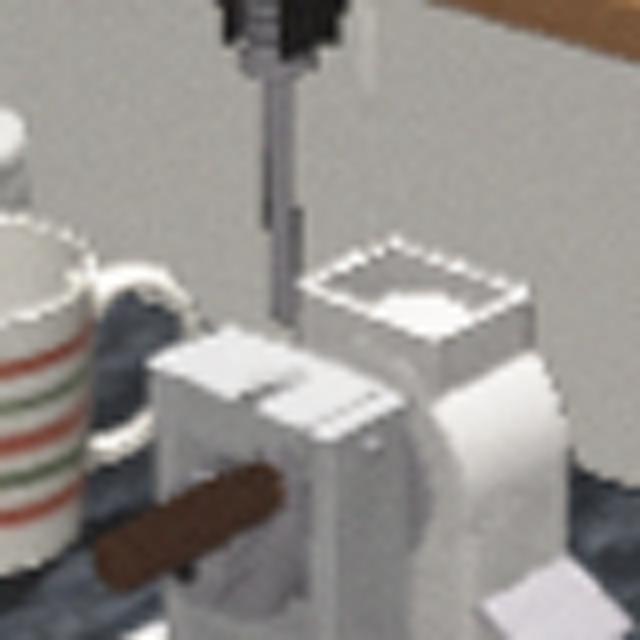

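>>> jog_arm(deltas=[0,3.8,-0.5,0,0.002,0,0,0,0,0,0,0,0,0,0,0,0,0,0,0,0])

```text
t: 7.92
eef_pos: [501.1, 121.6, 417.7]
tcp_rot: [2.122, 1.569, 2.078]
ft_force: [0.3, -0.4, -1.4]
opening: 0.182
```

```bash
python3 - <<'E'
from h import *
s=st()
need([501,122.6,s["eef_pos"][2]-171],-0.04)
c=cam("wrist"); crop(c,"j_wc.png",220,170,340,280,6)
E
```

```text
t 7.92 tcp [501.122 121.594 417.675] grasp [500.989 121.833 246.675] op 0.182 F [ 0.296 -0.379 -1.399] M [ 0.085 -0.113 -0.023]
[[-0.001  0.044  0.999]
 [ 0.001  0.999 -0.044]
 [-1.     0.001 -0.001]]
q [ 0.11   0.322  1.807  0.002  1.014 -1.418]
shift tool [ 0.001  1.    -0.165] turn [-0.004 -0.001 -0.001]
```

View pics/j_wc.png

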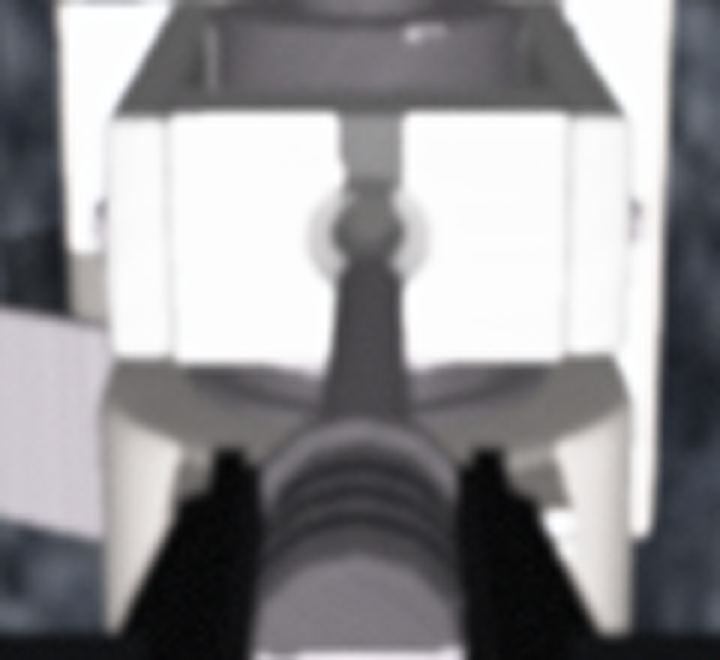

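>>> jog_arm(deltas=[8,0.2,0,0,0,0,0,8,0,0,0,0,0,0,4,0,0,0,0,0,0,0,0,0,0,0,0,0])

```text
t: 8.48
eef_pos: [501.0, 121.8, 395.7]
tcp_rot: [2.549, 1.569, 2.506]
ft_force: [-0.2, -1.0, -1.4]
opening: 0.184
```

```bash
python3 - <<'E'
from h import *
s=st()
need([501,122.6,s["eef_pos"][2]-171],-0.04)
c=cam("wrist"); crop(c,"k_wc.png",220,170,340,280,6)
c=cam("scene"); crop(c,"k_sc.png",220,130,300,210,8)
E
```

```text
t 8.47 tcp [501.037 121.839 395.736] grasp [500.74  122.059 224.736] op 0.184 F [-0.176 -0.979 -1.393] M [ 0.123 -0.178  0.025]
[[-0.002  0.044  0.999]
 [ 0.001  0.999 -0.044]
 [-1.     0.001 -0.002]]
q [ 0.11   0.347  1.835  0.002  0.962 -1.418]
shift tool [ 0.001  0.759 -0.07 ] turn [-0.004 -0.002 -0.001]
```

View pics/k_wc.png

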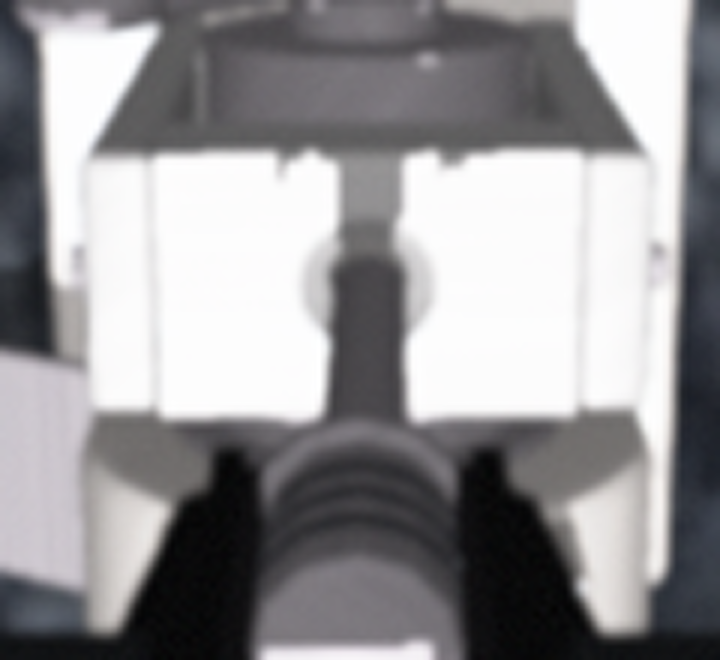

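View pics/k_sc.png

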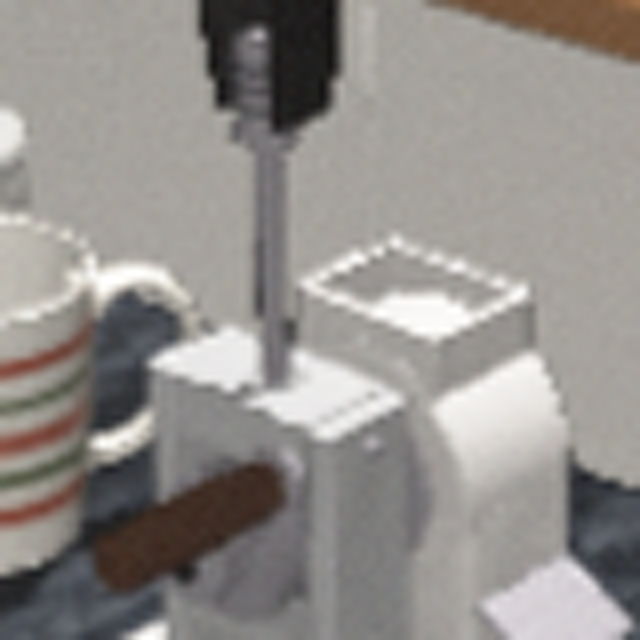

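>>> jog_arm(deltas=[5,0,0,0,0,0,0,4,0,0,0,0,0,0,0,0,0,0,0,0,0])

```text
t: 8.95
eef_pos: [501.1, 121.9, 386.8]
tcp_rot: [1.921, 1.569, 1.877]
ft_force: [0.3, -0.8, -0.6]
opening: 0.18
```

>>> jog_arm(deltas=[5,0,0,0,0,0,0,3,0,0,0,0,0,0,0,0,0,0,0,0,0])

```text
t: 9.32
eef_pos: [501.1, 121.9, 378.2]
tcp_rot: [1.954, 1.569, 1.911]
ft_force: [0.6, -1.3, -0.9]
opening: 0.181
```

```bash
python3 - <<'E'
from h import *
s=st()
c=cam("wrist"); crop(c,"l_wc.png",220,170,340,280,6)
c=cam("scene"); crop(c,"l_sc.png",220,130,300,210,8)
E
```

```text
t 9.32 tcp [501.058 121.879 378.2  ] grasp [500.972 122.122 207.2  ] op 0.181 F [ 0.6   -1.316 -0.932] M [ 0.088 -0.147 -0.035]
[[-0.001  0.044  0.999]
 [ 0.001  0.999 -0.044]
 [-1.     0.001 -0.001]]
q [ 0.11   0.369  1.856  0.002  0.917 -1.418]
```

View pics/l_sc.png

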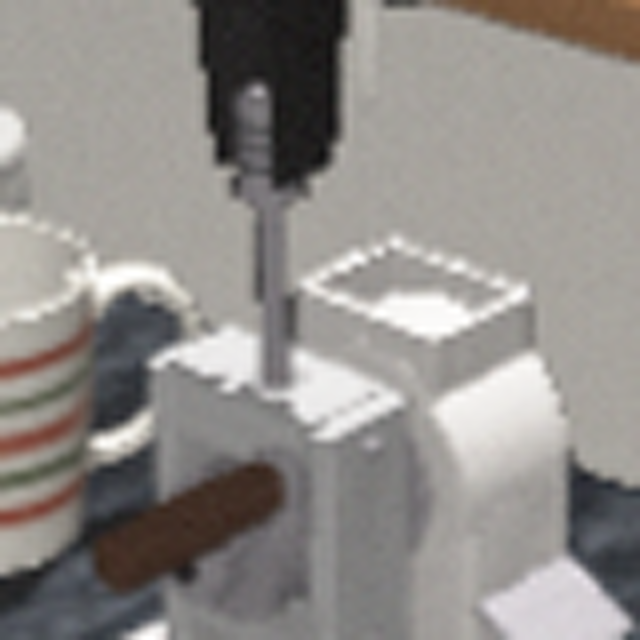

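>>> jog_arm(deltas=[0,0,0,0,0,0,0.35,0,0,0,0,0,0,0.4,0,0,0,0,0,0,0.4,-10,0,0,0,0,0,0.4,-30,0,0,0,0,0,0.4,-15,0,0,0,0,0,0.4,0,0,0,0,0,0,0.4])

```text
t: 10.3
eef_pos: [501.1, 121.8, 437.4]
tcp_rot: [0.81, 1.568, 0.766]
ft_force: [-0.4, -0.6, -0.6]
opening: 0.4
```

```bash
python3 - <<'E'
from h import *
s=st()
c=cam("wrist"); cv2.imwrite("pics/m_wrist.png",c["image"][:,:,::-1])
print(proj(c,[501,122.6,209]))
c=cam("scene"); crop(c,"m_sc.png",200,110,320,230,5)
E
```

```text
t 10.30 tcp [501.07  121.805 437.353] grasp [501.369 122.094 266.354] op 0.400 F [-0.428 -0.621 -0.616] M [ 0.156 -0.082  0.027]
[[ 0.002  0.044  0.999]
 [ 0.002  0.999 -0.044]
 [-1.     0.002  0.002]]
q [ 0.11   0.3    1.78   0.002  1.059 -1.418]
[278.33  236.908]
```

View pics/m_sc.png

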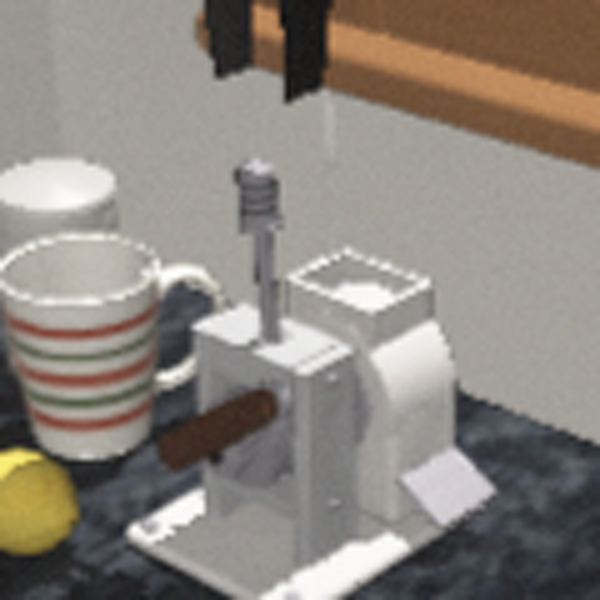

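View pics/m_wrist.png

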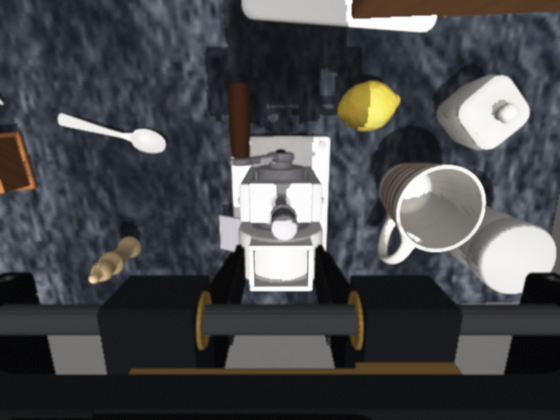

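>>> jog_arm(deltas=[0,0,-38,0,0,0,0.4,0,-17,-38,0,0,0,0.4,0,-17,0,0,0,0,0.4,0,0,0,0,0,0,0.4])

```text
t: 10.9
eef_pos: [421.1, 90.7, 433.3]
tcp_rot: [2.965, 1.566, 2.921]
ft_force: [0.5, -0.1, 0.4]
opening: 0.4
```

```bash
python3 - <<'E'
from h import *
s=st()
p=np.array([424.6,90.8,115]); need(p+[-3,0,40],-0.042)
c=cam("wrist"); cv2.imwrite("pics/n_wrist.png",c["image"][:,:,::-1])
print(proj(c,p), proj(c,s["eef_pos"]+190*R(s)[:,0]))
E
```

```text
t 10.90 tcp [421.061  90.7   433.335] grasp [420.226  90.887 262.337] op 0.400 F [ 0.539 -0.118  0.402] M [ 0.08 -0.17 -0.03]
[[-0.005  0.043  0.999]
 [ 0.001  0.999 -0.043]
 [-1.     0.001 -0.005]]
q [ 0.058  0.178  1.966  0.002  1.002 -1.47 ]
shift tool [107.331   0.029   1.062] turn [-0.001 -0.005 -0.001]
[278.088 208.777] [277.499 261.745]
```

View pics/n_wrist.png

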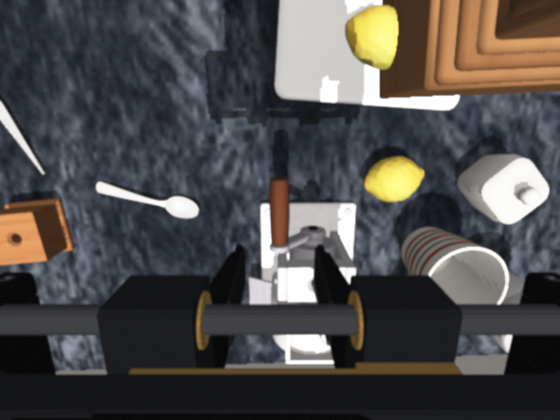

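```bash
python3 - <<'E'
from h import *
c=cam("wrist"); t=cam("top")
for z in (0,20,50,100,150,200,300): print(z, onz(c,380,95,z)[:2], onz(t,185,281,z)[:2])
# lemon & others
print("lemon", onz(c,394,178,25), "scene")
cv2.imwrite("pics/o_top.png",t["image"][:,:,::-1])
s=cam("scene");cv2.imwrite("pics/o_sc.png",s["image"][:,:,::-1])
E
```

```text
0 [323.138 215.061] [324.891 220.176]
20 [324.083 209.296] [324.896 214.918]
50 [325.501 200.649] [324.903 207.031]
100 [327.865 186.238] [324.916 193.887]
150 [330.229 171.826] [324.928 180.742]
200 [332.593 157.415] [324.94  167.598]
300 [337.321 128.591] [324.964 141.309]
lemon [417.598 227.922  25.   ] scene
```

View pics/o_top.png

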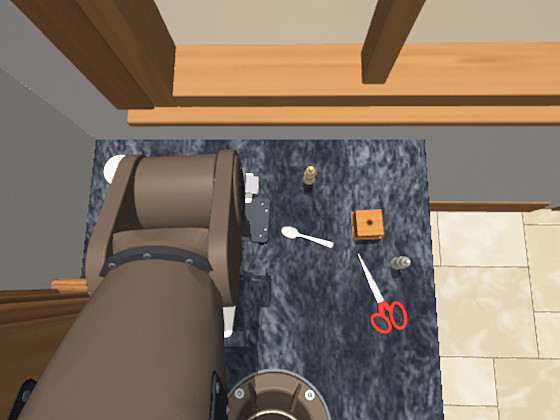

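View pics/o_sc.png

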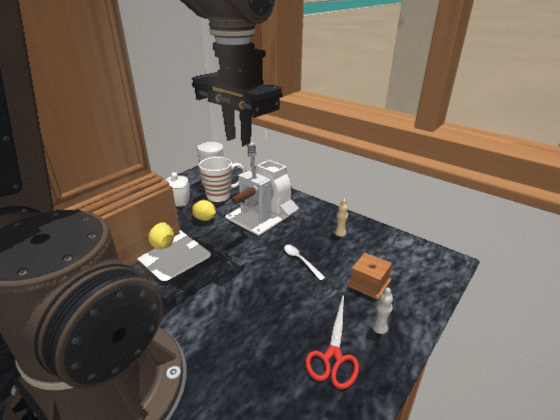

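>>> jog_arm(deltas=[50,0,0,0,-0.004,0,0.4,45,0,0.5,0,0,0,0.4,0,0,0,0,0,0,0.4,0,0,0,0,0,0,0.4])

```text
t: 11.6
eef_pos: [423.5, 93.1, 337.5]
tcp_rot: [0.642, 1.568, 0.601]
ft_force: [-0.2, -0.7, 0.7]
opening: 0.397
```

```bash
python3 - <<'E'
from h import *
s=st()
p=np.array([424.6,90.8,115]); need(p+[-3,0,0],-0.042)
c=cam("wrist"); cv2.imwrite("pics/p_wrist.png",c["image"][:,:,::-1])
print(proj(c,p), proj(c,s["eef_pos"]+190*R(s)[:,0])); print(s["tau"])
E
```

```text
t 11.60 tcp [423.5    93.068 337.503] grasp [423.84   93.302 166.504] op 0.397 F [-0.193 -0.683  0.7  ] M [ 0.119 -0.167  0.063]
[[ 0.002  0.041  0.999]
 [ 0.001  0.999 -0.041]
 [-1.     0.001  0.002]]
q [ 0.064  0.321  2.087  0.002  0.731 -1.468]
shift tool [51.496 -2.418 -1.905] turn [ 0.001  0.002 -0.001]
[273.812 241.838] [277.497 261.735]
[ -0.061 -40.45  -17.493  -0.015  -0.003   0.001]
```

View pics/p_wrist.png

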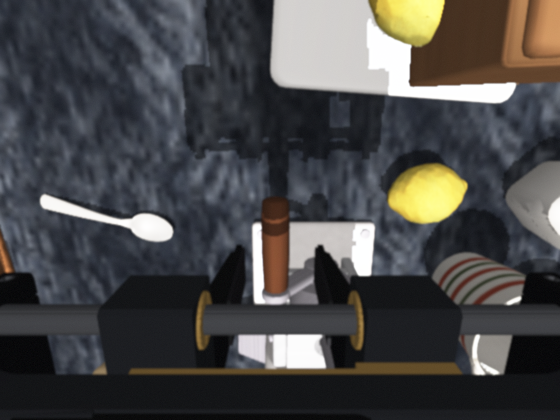

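>>> jog_arm(deltas=[25,-2.4,-0.5,0,0,0,0.4,23,0,0,0,0,0,0.4,0,0,0,0,0,0,0.4,0,0,0,0,0,0,0.4])

```text
t: 12.15
eef_pos: [424.5, 91.1, 294.4]
tcp_rot: [0.199, 1.558, 0.158]
ft_force: [0.1, 0.1, -0.1]
opening: 0.398
```

```bash
python3 - <<'E'
from h import *
s=st()
p=np.array([424.6,90.8,115]); need(p+[-2,0,0],-0.042)
c=cam("wrist"); cv2.imwrite("pics/q_wrist.png",c["image"][:,:,::-1]);
print(proj(c,p), proj(c,s["eef_pos"]+190*R(s)[:,0])); print(s["tau"])
E
```

```text
t 12.15 tcp [424.499  91.1   294.393] grasp [426.678  91.448 123.407] op 0.398 F [ 0.121  0.112 -0.097] M [ 0.145 -0.188  0.005]
[[ 0.013  0.04   0.999]
 [ 0.002  0.999 -0.04 ]
 [-1.     0.003  0.013]]
q [ 0.059  0.398  2.132  0.002  0.598 -1.474]
shift tool [ 8.368 -0.398 -1.991] turn [ 0.002  0.013 -0.003]
[275.98  266.429] [277.512 261.707]
[ -0.043 -43.298 -14.746  -0.014   0.004  -0.001]
```

View pics/q_wrist.png

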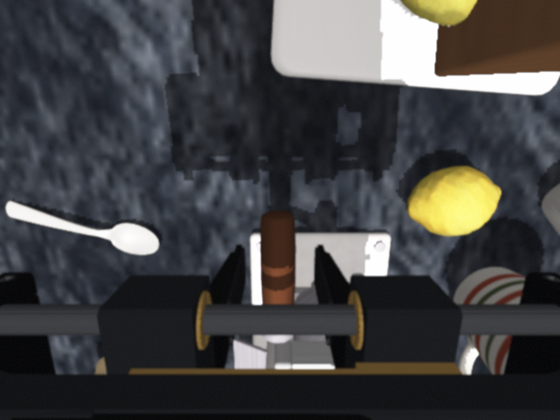

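>>> jog_arm(deltas=[8,-0.8,-1,0,0.013,-0.002,0.3,0,0,0,0,0,0,0.26,0,0,0,0,0,0,0.23,0,0,0,0,0,0,0.23])

```text
t: 12.7
eef_pos: [423.6, 90.3, 287.3]
tcp_rot: [0.442, 1.569, 0.401]
ft_force: [-0.1, -0.6, 0.4]
opening: 0.231
```

```bash
python3 - <<'E'
from h import *
s=st()
c=cam("wrist"); cv2.imwrite("pics/r_wrist.png",c["image"][:,:,::-1]);
c=cam("scene"); crop(c,"r_sc.png",180,110,320,250,5)
print(s["tau"])
E
```

```text
t 12.70 tcp [423.62   90.335 287.336] grasp [423.863  90.439 116.336] op 0.231 F [-0.13  -0.613  0.352] M [ 0.087 -0.146 -0.015]
[[ 0.001  0.04   0.999]
 [ 0.001  0.999 -0.04 ]
 [-1.     0.001  0.001]]
q [ 0.057  0.412  2.139  0.001  0.589 -1.474]
[ -0.004 -44.453 -14.4    -0.015   0.082  -0.   ]
```

View pics/r_wrist.png

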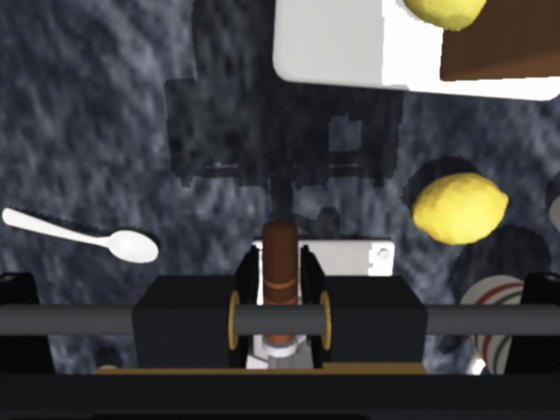

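View pics/r_sc.png

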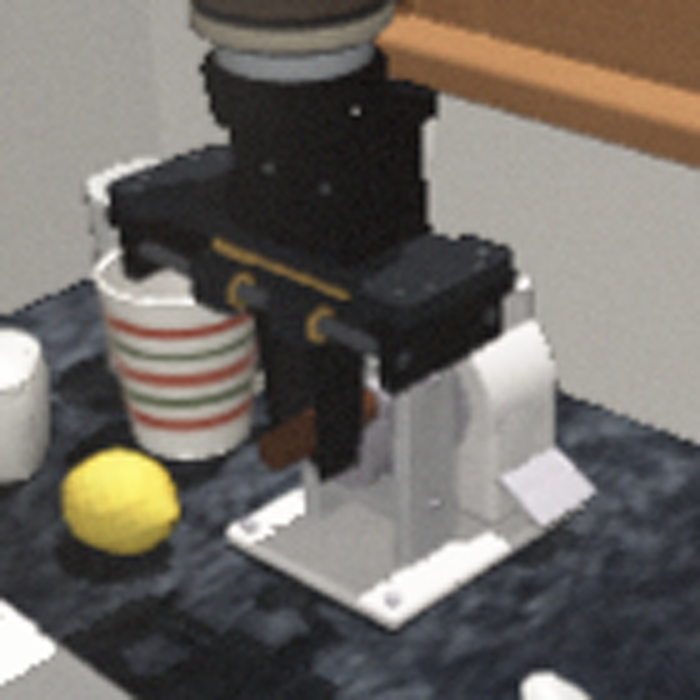

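>>> jog_arm(deltas=[-1.0,1.6,0,0,0,0,0.23,-1.0,1.6,0,0,0,0,0.23,-1.0,1.6,0,0,0,0,0.23,-1.0,1.6,0,0,0,0,0.23])

```text
t: 13.3
eef_pos: [423.9, 96.9, 291.6]
tcp_rot: [0.175, 1.57, 0.135]
ft_force: [0.1, -2.2, 0.7]
opening: 0.231
```

```bash
python3 - <<'E'
from h import *
s=st()
print(s["tau"])
E
```

```text
t 13.30 tcp [423.852  96.923 291.622] grasp [424.039  96.948 120.622] op 0.231 F [ 0.094 -2.24   0.738] M [-0.337 -0.137 -0.001]
[[ 0.001  0.04   0.999]
 [ 0.     0.999 -0.04 ]
 [-1.     0.     0.001]]
q [ 0.073  0.405  2.131  0.     0.604 -1.458]
[  0.699 -44.168 -14.893   0.299  -0.062  -0.07 ]
```

>>> jog_arm(deltas=[-0.9,1.6,0,0,0,0,0.23,-0.9,1.6,0,0,0,0,0.23,-0.9,1.6,0,0,0,0,0.23,-0.9,1.6,0,0,0,0,0.23])

```text
t: 13.8
eef_pos: [424.1, 103.8, 295.5]
tcp_rot: [0.173, 1.57, 0.133]
ft_force: [0.1, -2.1, 0.5]
opening: 0.226
```

>>> jog_arm(deltas=[-0.8,1.7,0,0,0,0,0.23,-0.8,1.7,0,0,0,0,0.23])

```text
t: 14.05
eef_pos: [424.3, 107.5, 297.2]
tcp_rot: [0.2, 1.57, 0.16]
ft_force: [0.1, -1.0, -0.5]
opening: 0.231
```

```bash
python3 - <<'E'
from h import *
s=st()
print(s["tau"])
E
```

```text
t 14.05 tcp [424.258 107.47  297.233] grasp [424.464 107.503 126.233] op 0.231 F [ 0.122 -0.975 -0.525] M [-0.211 -0.131 -0.038]
[[ 0.001  0.04   0.999]
 [ 0.     0.999 -0.04 ]
 [-1.     0.     0.001]]
q [ 0.097  0.398  2.12   0.     0.623 -1.434]
[  0.472 -44.244 -15.37    0.235  -0.029  -0.069]
```

>>> jog_arm(deltas=[-0.3,1.3,0,0,0,0,0.23,-0.3,1.3,0,0,0,0,0.23,-0.3,1.3,0,0,0,0,0.23])

```text
t: 14.42
eef_pos: [424.4, 111.7, 298.2]
tcp_rot: [0.232, 1.569, 0.192]
ft_force: [0.6, -1.7, 0.0]
opening: 0.231
```

>>> jog_arm(deltas=[-0.3,1.3,0,0,0,0,0.23,-0.3,1.3,0,0,0,0,0.23,-0.3,1.3,0,0,0,0,0.23])

```text
t: 14.8
eef_pos: [424.6, 115.9, 299.1]
tcp_rot: [0.272, 1.569, 0.232]
ft_force: [-0.0, -0.7, 0.3]
opening: 0.23
```

```bash
python3 - <<'E'
from h import *
s=st()
print(s["tau"])
c=cam("wrist"); cv2.imwrite("pics/s_wrist.png",c["image"][:,:,::-1]);
c=cam("scene"); crop(c,"s_sc.png",180,110,320,250,5)
E
```

```text
t 14.80 tcp [424.637 115.895 299.14 ] grasp [424.859 115.947 128.14 ] op 0.230 F [-0.015 -0.716  0.303] M [-0.121 -0.188  0.011]
[[ 0.001  0.04   0.999]
 [ 0.     0.999 -0.04 ]
 [-1.     0.     0.001]]
q [ 0.116  0.397  2.112  0.     0.631 -1.415]
[  0.279 -44.482 -15.559   0.156   0.023  -0.05 ]
```

View pics/s_sc.png

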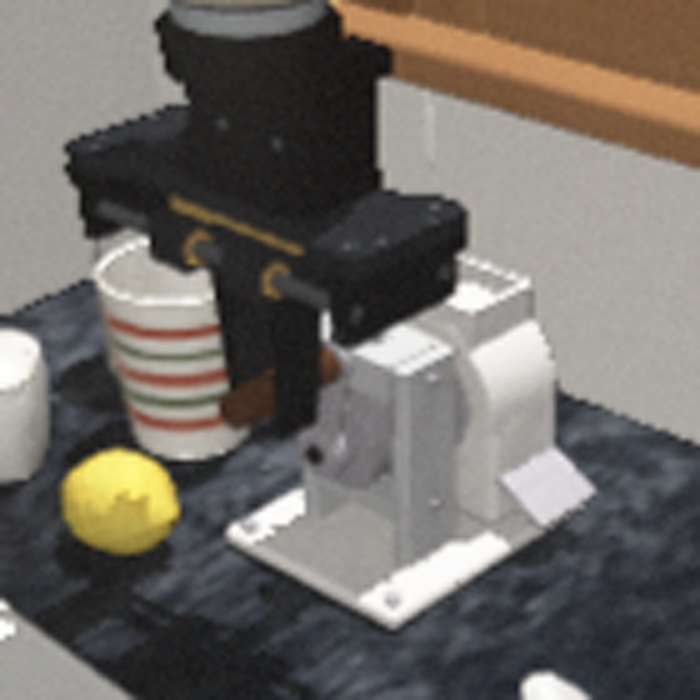

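View pics/s_wrist.png

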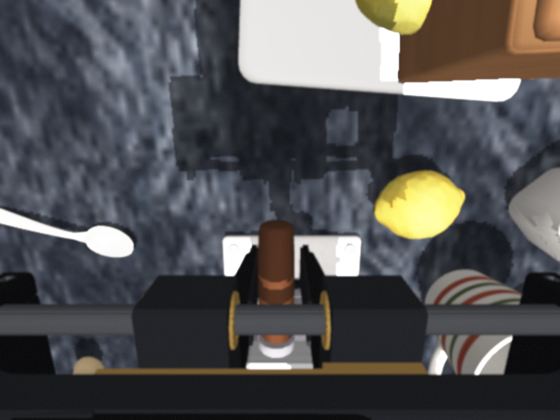

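>>> jog_arm(deltas=[0,1.3,0,0,0,0,0.23,0,1.3,0,0,0,0,0.23,0,1.3,0,0,0,0,0.23])

```text
t: 15.28
eef_pos: [424.8, 120.0, 299.1]
tcp_rot: [0.302, 1.569, 0.262]
ft_force: [-0.3, -2.1, -1.3]
opening: 0.229
```

>>> jog_arm(deltas=[0,1.3,0,0,0,0,0.23,0,1.3,0,0,0,0,0.23,0,1.3,0,0,0,0,0.23])

```text
t: 15.65
eef_pos: [425.0, 124.2, 299.1]
tcp_rot: [0.269, 1.57, 0.229]
ft_force: [-0.9, -1.1, 0.4]
opening: 0.228
```

```bash
python3 - <<'E'
from h import *
s=st()
print(s["tau"])
E
```

```text
t 15.65 tcp [424.951 124.165 299.112] grasp [425.165 124.215 128.112] op 0.228 F [-0.87  -1.099  0.428] M [-0.205 -0.194 -0.019]
[[ 0.001  0.04   0.999]
 [ 0.     0.999 -0.04 ]
 [-1.     0.     0.001]]
q [ 0.135  0.4    2.106  0.     0.634 -1.396]
[  0.462 -44.827 -15.682   0.21    0.024  -0.053]
```

>>> jog_arm(deltas=[0,1.3,0,0,0,0,0.23,0,1.3,0,0,0,0,0.23,0,1.3,0,0,0,0,0.23])

```text
t: 16.02
eef_pos: [425.1, 128.2, 299.1]
tcp_rot: [0.04, 1.57, 0.0]
ft_force: [-0.1, -4.3, 0.2]
opening: 0.234
```

```bash
python3 - <<'E'
from h import *
s=st()
print(s["tau"])
E
```

```text
t 16.02 tcp [425.114 128.223 299.101] grasp [425.301 128.223 128.101] op 0.234 F [-0.088 -4.343  0.187] M [-0.79  -0.088 -0.039]
[[ 0.001  0.04   0.999]
 [ 0.     0.999 -0.04 ]
 [-1.     0.     0.001]]
q [ 0.144  0.401  2.103 -0.     0.636 -1.387]
[  1.889 -45.021 -16.011   0.691  -0.092  -0.075]
```

>>> jog_arm(deltas=[0,-1.5,0,0,0,0,0.25,0,0,0,0,0,0,0.4,0,0,0,0,0,0,0.4])

```text
t: 16.4
eef_pos: [425.1, 126.9, 299.1]
tcp_rot: [0.42, 1.569, 0.379]
ft_force: [0.1, -0.3, 0.1]
opening: 0.379
```

```bash
python3 - <<'E'
from h import *
s=st()
print(s["tau"])
c=cam("wrist"); cv2.imwrite("pics/t_wrist.png",c["image"][:,:,::-1]);
c=cam("scene"); crop(c,"t_sc.png",180,110,320,250,5)
E
```

```text
t 16.40 tcp [425.059 126.86  299.114] grasp [425.285 126.95  128.114] op 0.379 F [ 0.131 -0.342  0.072] M [ 0.096 -0.19   0.003]
[[ 0.001  0.04   0.999]
 [ 0.001  0.999 -0.04 ]
 [-1.     0.001  0.001]]
q [ 0.141  0.401  2.104  0.001  0.635 -1.39 ]
[ -0.012 -44.941 -15.646  -0.013   0.084  -0.001]
```

View pics/t_sc.png

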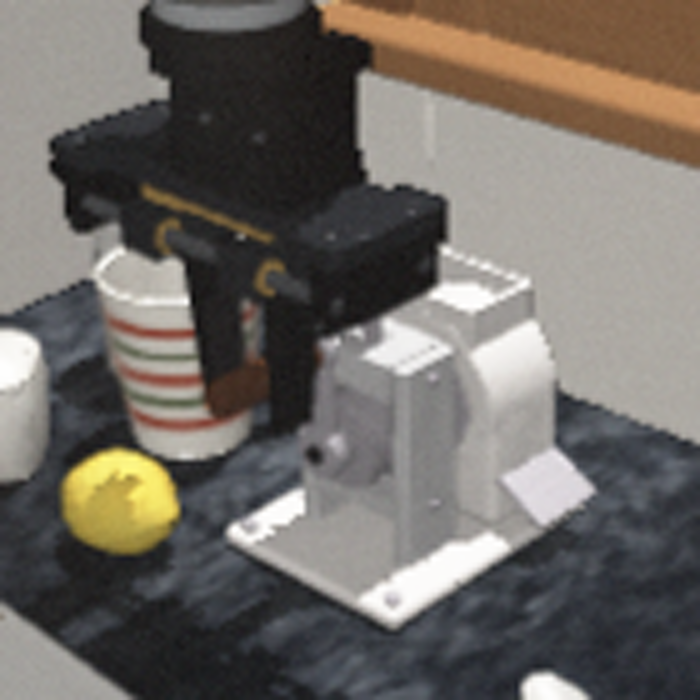

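View pics/t_wrist.png

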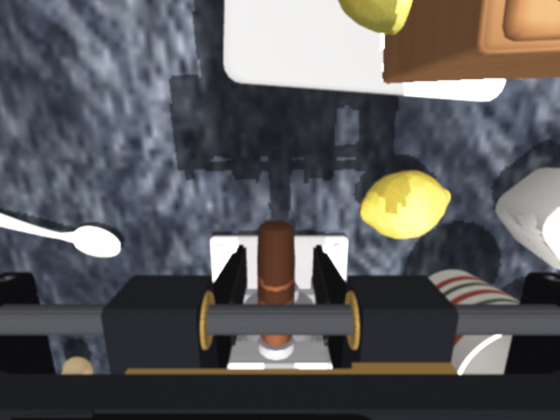

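>>> jog_arm(deltas=[-15,0,0,0,0,0,0.4,-40,0,0,0,0,0,0.4,-45,0,0,0,0,0,0.4,0,0,0,0,0,0,0.4])

```text
t: 17.0
eef_pos: [425.0, 126.9, 401.6]
tcp_rot: [2.011, 1.57, 1.971]
ft_force: [-0.3, 0.7, 0.3]
opening: 0.403
```

```bash
python3 - <<'E'
from h import *
s=st()
c=cam("wrist"); cv2.imwrite("pics/u_wrist.png",c["image"][:,:,::-1]);
print(proj(c,[501,122.6,182]),proj(c,[501,122.6,209]))
c=cam("scene"); crop(c,"u_sc.png",180,110,320,250,5)
for z in(182,209,152,179): print(z,(proj(c,[501,122.6,z])-[180,110])*5)
E
```

```text
t 17.00 tcp [425.038 126.874 401.583] grasp [425.004 126.956 230.583] op 0.403 F [-0.345  0.691  0.258] M [ 0.069 -0.145  0.002]
[[-0.     0.04   0.999]
 [ 0.     0.999 -0.04 ]
 [-1.     0.    -0.   ]]
q [ 0.141  0.238  1.985  0.001  0.919 -1.39 ]
[276.02  343.387] [275.667 371.492]
182 [367.952 216.274]
209 [366.009 161.74 ]
152 [370.038 274.834]
179 [368.164 222.225]
```

View pics/u_sc.png

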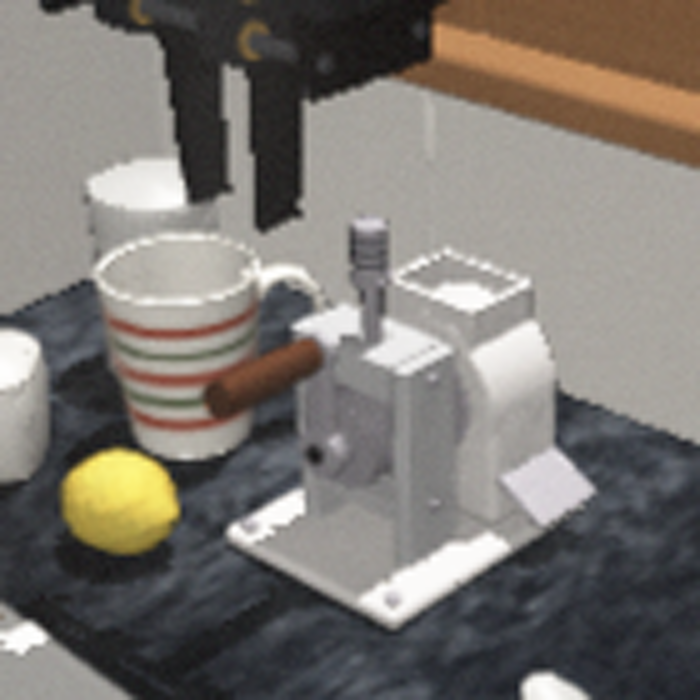

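View pics/u_wrist.png

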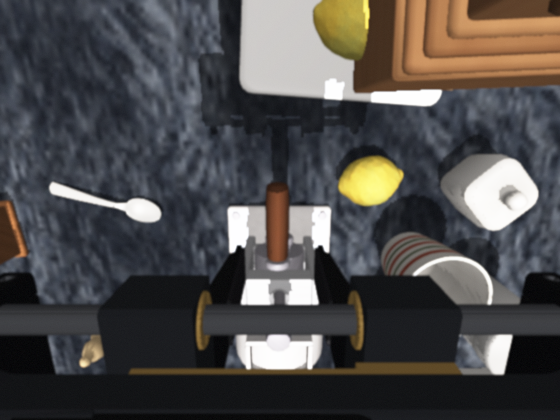

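>>> jog_arm(deltas=[0,0,25,0,0,0,0,0,-1.2,26,0,0,0,0,0,0,24,0,0,0,0,0,0,0,0,0,0,0,0,0,0,0,0,0,0])

```text
t: 17.73
eef_pos: [500.3, 122.4, 391.4]
tcp_rot: [-3.016, 1.554, -3.056]
ft_force: [0.2, 0.1, -0.3]
opening: 0.008
```

```bash
python3 - <<'E'
from h import *
s=st(); need([501,122.6,207],-0.04)
c=cam("wrist"); cv2.imwrite("pics/v_wrist.png",c["image"][:,:,::-1]);
c=cam("scene"); crop(c,"v_sc.png",200,110,320,230,5)
E
```

```text
t 17.73 tcp [500.274 122.403 391.376] grasp [497.368 122.154 220.4  ] op 0.008 F [ 0.209  0.057 -0.324] M [ 0.133 -0.149 -0.001]
[[-0.017  0.04   0.999]
 [-0.001  0.999 -0.04 ]
 [-1.    -0.002 -0.017]]
q [ 0.112  0.353  1.838  0.001  0.967 -1.419]
shift tool [13.361  0.254  0.944] turn [-0.    -0.017  0.002]
```

View pics/v_sc.png

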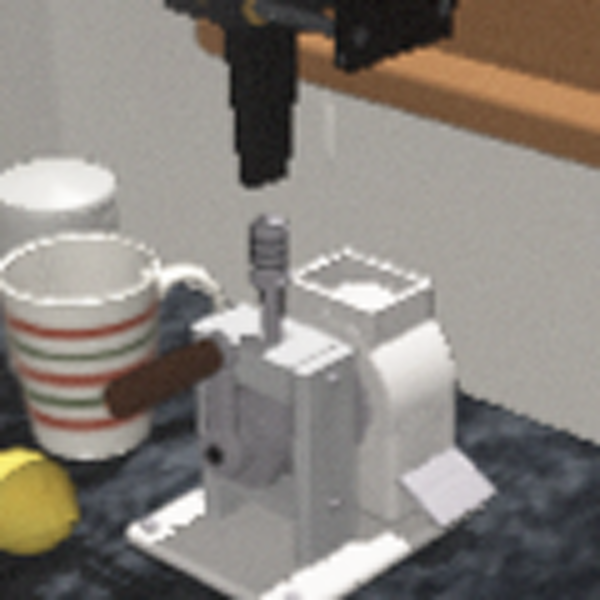

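View pics/v_wrist.png

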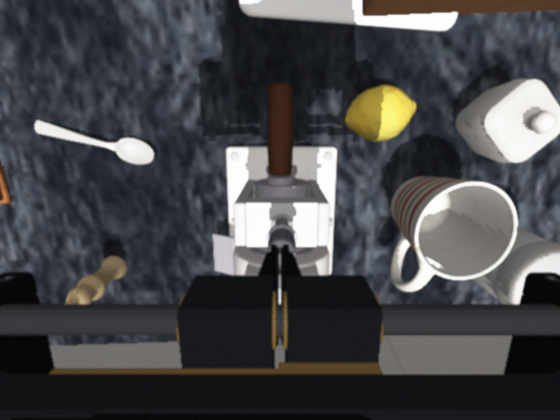

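Above the fallen pin (knob top ≈182 mm in the scene view). Straighten the tool, then come down to contact.

>>> jog_arm(deltas=[4,0.2,0.9,0,-0.017,0.002,0,6,0,0,0,0,0,0,0,0,0,0,0,0,0])

```text
t: 18.2
eef_pos: [500.1, 122.8, 381.4]
tcp_rot: [0.077, 1.568, 0.038]
ft_force: [0.7, 0.0, -0.2]
opening: 0.0
```

```bash
python3 - <<'E'
from h import *
s=st(); need([501,122.6,201],-0.04)
c=cam("wrist"); crop(c,"w_wr.png",220,180,340,290,6)
c=cam("scene"); crop(c,"w_sc.png",220,130,300,210,8)
E
```

```text
t 18.20 tcp [500.069 122.793 381.434] grasp [500.514 122.809 210.435] op 0.000 F [ 0.674  0.02  -0.172] M [ 0.071 -0.179 -0.005]
[[ 0.003  0.04   0.999]
 [ 0.     0.999 -0.04 ]
 [-1.     0.     0.003]]
q [ 0.112  0.363  1.854 -0.     0.922 -1.419]
shift tool [ 9.437 -0.158  0.913] turn [ 0.     0.003 -0.   ]
```

View pics/w_wr.png

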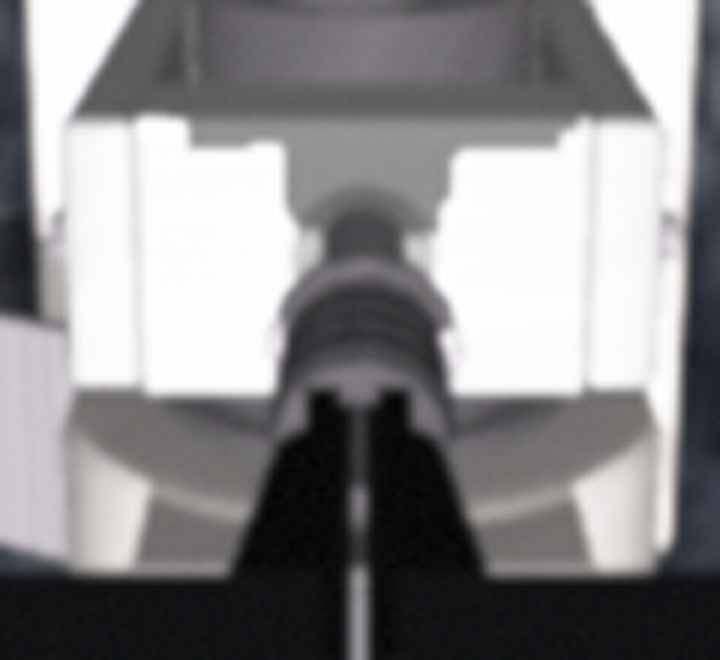

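View pics/w_sc.png

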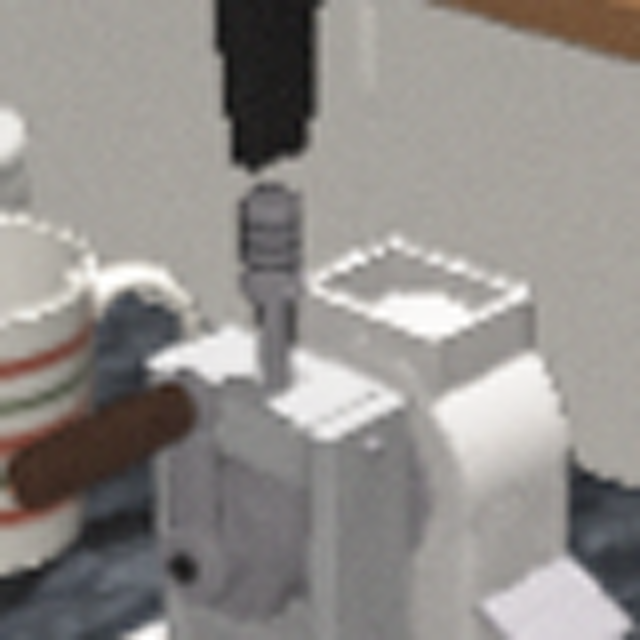

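>>> jog_arm(deltas=[4,0,0.4,0,0,0,0,3,0,0,0,0,0,0,2,0,0,0,0,0,0])

```text
t: 18.68
eef_pos: [500.7, 122.8, 372.5]
tcp_rot: [0.098, 1.567, 0.058]
ft_force: [1.0, 0.1, -0.0]
opening: 0.004
```

>>> jog_arm(deltas=[2,0,0,0,0,0,0,1.5,0,0,0,0,0,0])

```text
t: 18.92
eef_pos: [500.9, 122.8, 369.0]
tcp_rot: [0.125, 1.566, 0.085]
ft_force: [-0.2, 0.8, 3.1]
opening: 0.004
```

>>> jog_arm(deltas=[2,0,0,0,0,0,0,2,0,0,0,0,0,0])

```text
t: 19.18
eef_pos: [500.9, 122.9, 365.1]
tcp_rot: [0.166, 1.566, 0.126]
ft_force: [-1.1, -0.3, 2.7]
opening: 0.006
```

>>> jog_arm(deltas=[2.5,0,0,0,0,0,0,2.5,0,0,0,0,0,0,2.5,0,0,0,0,0,0])

```text
t: 19.55
eef_pos: [500.9, 122.9, 357.0]
tcp_rot: [0.164, 1.566, 0.124]
ft_force: [-0.8, 0.9, 3.1]
opening: 0.005
```

```bash
python3 - <<'E'
from h import *
s=st()
c=cam("wrist"); crop(c,"x_wr.png",220,180,340,290,6)
c=cam("scene"); crop(c,"x_sc.png",220,130,300,210,8)
E
```

```text
t 19.55 tcp [500.944 122.893 357.01 ] grasp [501.802 123.    186.012] op 0.005 F [-0.756  0.869  3.051] M [ 0.182 -0.135  0.025]
[[ 0.005  0.04   0.999]
 [ 0.001  0.999 -0.04 ]
 [-1.     0.001  0.005]]
q [ 0.112  0.396  1.881  0.     0.86  -1.419]
```

View pics/x_sc.png

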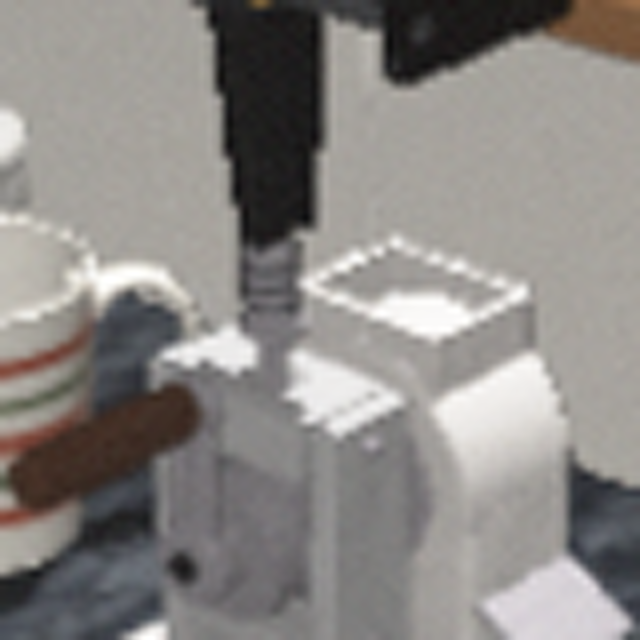

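>>> jog_arm(deltas=[2.5,0,0,0,0,0,0,2.5,0,0,0,0,0,0,2.5,0,0,0,0,0,0])

```text
t: 20.02
eef_pos: [501.0, 122.8, 348.9]
tcp_rot: [0.11, 1.566, 0.071]
ft_force: [0.4, 0.8, 2.3]
opening: -0.0
```

>>> jog_arm(deltas=[2,0,0,0,0,0,0,2,0,0,0,0,0,0])

```text
t: 20.27
eef_pos: [501.0, 122.8, 344.7]
tcp_rot: [0.101, 1.566, 0.062]
ft_force: [0.2, -0.5, 2.7]
opening: 0.007
```

>>> jog_arm(deltas=[2,0,0,0,0,0,0,1.5,0,0,0,0,0,0])

```text
t: 20.52
eef_pos: [501.0, 122.7, 340.9]
tcp_rot: [0.09, 1.566, 0.05]
ft_force: [0.5, -0.7, 1.0]
opening: 0.006
```

>>> jog_arm(deltas=[1.5,0,0,0,0,0,0,1,0,0,0,0,0,0])

```text
t: 20.78
eef_pos: [501.1, 122.7, 340.4]
tcp_rot: [0.067, 1.564, 0.028]
ft_force: [-5.3, -0.6, 18.6]
opening: 0.007
```

```bash
python3 - <<'E'
from h import *
s=st()
c=cam("wrist"); crop(c,"y_wr.png",220,180,340,290,6)
c=cam("scene"); crop(c,"y_sc.png",220,130,300,210,8)
E
```

```text
t 20.77 tcp [501.087 122.707 340.352] grasp [502.227 122.738 169.356] op 0.007 F [-5.331 -0.562 18.573] M [-0.086  0.949  0.015]
[[ 0.007  0.039  0.999]
 [ 0.     0.999 -0.039]
 [-1.     0.     0.007]]
q [ 0.112  0.419  1.898 -0.001  0.818 -1.419]
```

View pics/y_sc.png

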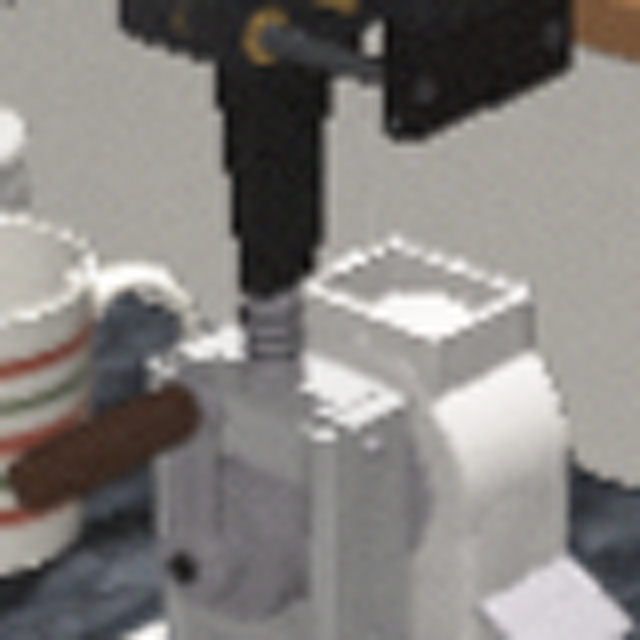

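View pics/y_wr.png

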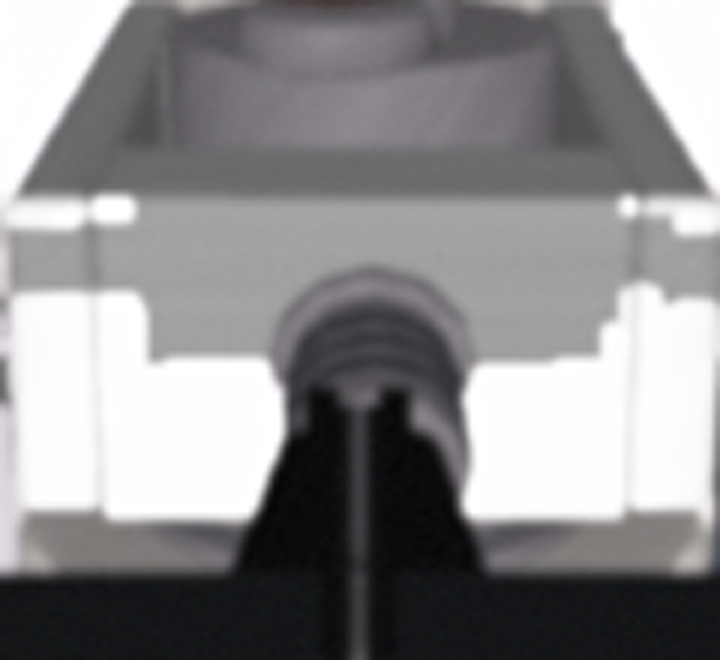

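>>> jog_arm(deltas=[-3,0,0,0,-0.006,0,0,-10,0,0,0,0,0,0,-30,0,0,0,0,0,0,-50,0,0,0,0,0,0.2,-40,0,0,0,0,0,0.3,0,0,0,0,0,0,0.3])

```text
t: 21.62
eef_pos: [499.1, 122.7, 478.6]
tcp_rot: [0.036, 1.56, -0.004]
ft_force: [0.8, 0.5, -0.7]
opening: 0.26
```

```bash
python3 - <<'E'
from h import *
s=st()
c=cam("wrist"); cv2.imwrite("pics/z_wr.png",c["image"][:,:,::-1]);w=c
c=cam("scene"); crop(c,"z_sc.png",220,130,300,210,8)
for z in (150,124,120): print(z,(proj(c,[501,122.7,z])-[220,130])*8, proj(w,[501,122.7,z]))
cv2.imwrite("pics/z_scfull.png",c["image"][:,:,::-1])
E
```

```text
t 21.62 tcp [499.101 122.733 478.557] grasp [501.01  122.726 307.567] op 0.260 F [ 0.836  0.476 -0.713] M [ 0.107 -0.116 -0.001]
[[ 0.011  0.039  0.999]
 [-0.     0.999 -0.039]
 [-1.     0.     0.011]]
q [ 0.113  0.257  1.725 -0.001  1.148 -1.418]
150 [272.026 285.77 ] [278.063 198.919]
124 [274.823 364.15 ] [278.124 192.568]
120 [275.245 375.999] [278.133 191.672]
```

View pics/z_sc.png

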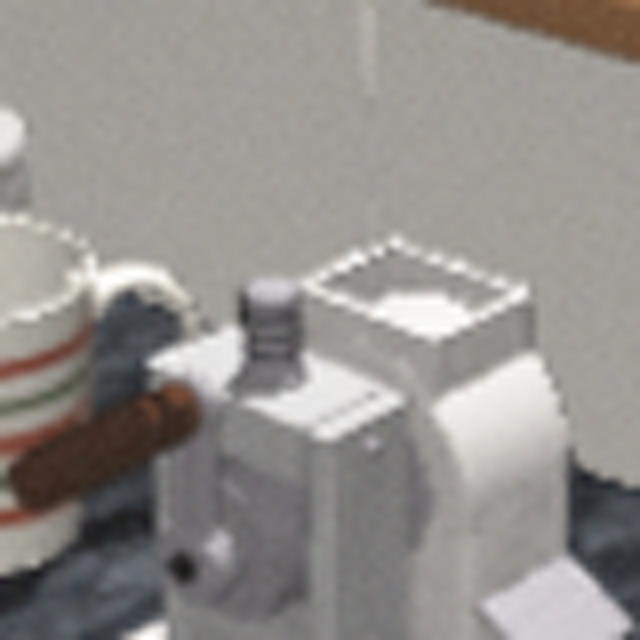

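View pics/z_wr.png

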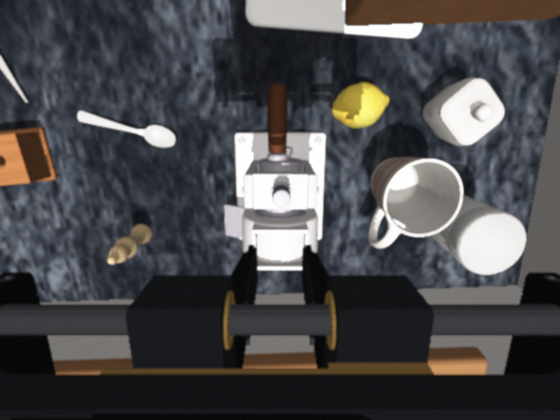

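View pics/z_scfull.png

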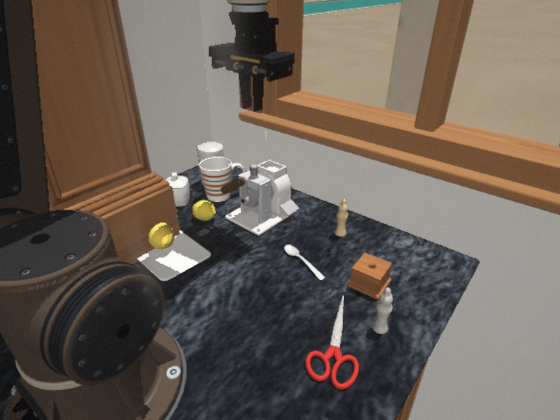

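```bash
python3 - <<'E'
from h import *
print(env.state()["qvel"]); print(env.job_done())
E
```

```text
[ 0.001  0.023  0.021  0.001 -0.008 -0.   ]
the job is handed in; nothing more can be done
None
```

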